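# Gap check on the measuring fixture

## Robot

A 6-joint arm with a two-finger parallel gripper is mounted at the origin on the work surface. World frame = base frame: x ahead of the robot, y to its left, z up, the work surface at z = 0. Lengths are in m, angles in rad, forces in N, time in s.
With the tool pointing down it reaches from about 0.225 to 0.875 m from the base axis. Payload 3.4 kg.
Tool frame: the origin (TCP) lies at the very end of the fingers, on their centre line; the grasp point (between the pads) lies 19 mm behind it; z points along the fingers, y is the direction in which the jaws open and shut (so a half turn about z gives the same grasp; the last joint's range is limited). The gripper opens to 85 mm and grips with 20 to 120 N. Pads are 22 mm wide; open, the fingers measure 114 mm over their backs; the gripper's body (76 mm by 85 mm) begins 54 mm behind the grasp point. The pads swing forward as they close: fully open they stand 13 mm farther back than shut.
Start: joints at [-1.254, 0.276, 1.505, -0, 1.361, -0.121], TCP at [0.244, -0.521, 0.231] pointing down, gripper open.
Joint ranges: [-2.89, 2.89], [-0.75, 2.08], [0.22, 2.7], [-1.18, 4.32], [0.11, 2.71], [-2.7, 2.7]. Speed limits (rad/s): [2.57, 2.57, 3.14, 3.14, 3.14, 3.14].

## Interface

Orientations are given as a unit quaternion [w, x, y, z].
In Python, from rig import readout, eyes, ticket gives the robot as it stands.
- The arm moves only by the shell command python3 -m handwheel 'ROWS' [OPENING]. ROWS is JSON, a list of rows, each an object of numbers: "x", "y", "z": the shift along the tool's x, y, z in m; "rx", "ry", "rz": the turn, a rotation vector about the tool's x, y, z in rad. In form: [{"x": .., "y": .., "z": .., "rx": .., "ry": .., "rz": ..}, ...]. A call has 1 to 20 rows; each row shifts and turns the pose as measured when the row begins, along the tool's axes as they then stand; what a row does not reach is not made up. A row lasts 1/8 s, in which the tool goes at most 62.5 mm and 10.7 degrees, less where a joint would pass 70% of its speed; a pose out of reach is approached as far as the arm can. A call is refused whole if a number of a shift passes 0.0625 or a number of a turn 0.188, either way. A call with a gripper value outside its range is refused whole. OPENING is the opening, from 0 (shut) to 1 (fully open), set as the call begins (- or left out, the last holds). The fingers move at their own pace and stop on an object; the grip force is fixed at half the most. Time passes only in rows, so rows that do not move let the fingers close. It gives the time, the measured TCP pose, the force and the opening at its end, in the units of the state.
- readout.sense(): the state, without advancing time (a new reading comes with each control period).
- eyes.snapshot(name): name is "scene" or "side" or "wrist"; returns a dict with "frame" (384x512x3 uint8, blue, green, red), "z_map" (384x512 float32, m along the optical axis (not along the pixel's ray), 0 where there is no reading), "fx", "fy", "cx", "cy" (pixels), "cam_to_world" (4x4, takes a point from camera to world coordinates); the wrist camera has in their place "hand_eye" (4x4, takes a point from camera to tool coordinates, whose origin is the TCP and whose axes are the flange's). Camera axes: x right, y down, z forward; pixel columns grow to the right and rows downward; lengths in m; the calibration is good to about 2 mm. A picture is of the moment at which its call begins: read the wrist's pose just before it.
- ticket.finish_job(): hands the job in, once; it reports no verdict.
The state is a dict: "time_s": time; "joint_pos": joint angles; "joint_velocities": joint speeds; "joint_efforts": joint torques, N m; "eef_pos": TCP position; "tool_rot": TCP orientation; "contact_force": force on the tool from outside, world axes, zero at the start; "torque": the same for the moment, N m; "opening": finger opening in m.
Only numpy, scipy, OpenCV 4.12 (cv2) and the standard library are available. Lean on these libraries where they do the work, as an engineer would, in place of code of your own. Each camera call takes 0.05 s, during which the arm holds its last target.

## Task

Slide the green workpiece along the fixture plate until it sits flush against the steel fence and closes all three recesses, then take the brass gauge block from its rest and slide it, upright, down to the plate into the one gap between workpiece and fence that is wide enough, without forcing it into a narrower one or shoving the workpiece away, and let go of it. Finally press the workpiece flush against the fence again and finish while still holding it pressed there, the block standing free in the gap; leave everything else where it is.

Things in the scene. Friction and masses are not known exactly. Their poses are not given: they have to be found in the camera images.
- fixture: Fixed aluminium plate 240 (x) x 360 (y) x 15 mm thick with a grid of holes, lying on the table; origin at the centre of its underside, so its top is 15 mm above. Its x axis points from the workpiece towards the fence. A low steel riser (60 x 25, 25 mm high) is fixed along each end of the fence, centred 145 mm either side of the plate's middle and 55 mm ahead of it in x.
- fence: Steel fence fixed on the plate, 188 mm long (y), 22 mm high above the plate, 35 mm deep. Four 14 mm wide lands (at y = -87, -29, 29, 87 mm) form its front face; between them are three recesses, each 44 mm wide and open at the front and top. Origin on the plate's top, at the middle of the front face's lower edge.
- fence_face (a point): Same point and axes as the fence's origin: lower edge of the lands' front plane, mid-length, on the plate's top. x points into the fence, y along it, z up. The workpiece is flush when its front face lies on this plane over its whole length.
- gap_wide (a point): On the plate's top, at the centre of the gap that is left in the WIDE recess when the workpiece is flush: 19 mm wide in x (from the lands' plane to the blue step insert), 44 mm long in y; it is 9.5 mm beyond the lands' plane. Axes as the fence. Which of the three recesses it is changes from start to start.
- gap_mid (a point): The same for the middling recess: gap 11 mm wide (blue insert 8 mm nearer); too narrow for the block.
- gap_narrow (a point): The same for the narrow recess: gap 6 mm wide; too narrow for the block.
- insert_mid: Blue step insert, 14 x 43.6 x 22 mm, fixed at the back of the middling recess; origin at the middle of its rear lower edge, axes as the fence.
- insert_narrow: Blue step insert, 19 x 43.6 x 22 mm, fixed at the back of the narrow recess; origin at the middle of its rear lower edge, axes as the fence.
- workpiece_knob (a point): Point to grip on the loose workpiece: on the axis of its upright round black knob (26 mm diameter, 40 mm high), 22 mm above the slab's top, 57 mm above the table, 45 mm behind the slab's front face, mid-length. Axes: x towards the front face (which meets the fence), y along the slab. Gripped lightly, the round knob can turn between the fingers, so a push on the fence helps to square it.
- workpiece_left (a point): Point on the lower edge of the workpiece's front face, 90 mm from mid-length to its +y side.
- workpiece_right (a point): Point on the lower edge of the workpiece's front face, 90 mm from mid-length to its -y side.
- gauge_center (a point): Centre of the loose brass gauge block (the spacer), half-way up: 16 mm thick (its x) x 30 mm wide (its y) x 70 mm tall, about 0.2 kg. It starts upright in the rest, its foot 5 mm above the table; in the gap its 16 mm lies across the gap (x of the fence) and its top stands 48 mm above the fence.
- gauge: The same gauge block; origin at the centre of its underside.
- rest: Fixed black plastic rest 60 x 70 x 20 mm on the table with a slot open upwards, 19 x 33 mm and 15 mm deep, that holds the block; origin at the centre of its underside; slot axes as the block's.
- workpiece: The workpiece: loose green-anodised aluminium slab 70 (x) x 200 (y) x 20 mm, about 0.8 kg (varies by 15 percent), lying on the plate, on which it slides easily (friction about 0.2), a black knob on top; origin at the centre of its underside, axes as workpiece_knob.
- ring_gauge: Bystander: steel ring 38 mm across, 14 mm high, lying on the plate near a corner. Leave alone.
- thumbscrew: Bystander: dark steel thumbscrew 24 mm across, 30 mm high, standing on the plate behind the fence. Leave alone.
- v_block: Bystander: steel V block 60 x 50 x 44 mm on the table. Leave alone.
- plug_gauge: Bystander: steel plug gauge 32 mm across, 70 mm high, standing on the table. Leave alone.
- screwdriver: Bystander: screwdriver lying on the table. Leave alone.
- screw_jar: Bystander: clear jar 48 mm across, 60 mm high. Leave alone.
- parallel: Bystander: steel bar 120 x 14 x 24 mm lying on the table. Leave alone.
Not all that is in view belongs to the job. There is more than one size of the workpiece; the one meant has the size given above.

How it is judged:
By the outcome, as a careful person would: the job done as asked, in the order asked, and still so for the second after the job is handed in, while the arm keeps its last pose, push and grip.
It also fails if it takes over 69 s, if anything falls off the work surface, if the arm or the gripper's body presses on something with over 40 N, if the wrist force passes 120 N, or if a joint passes its speed limit or range.

## Working session

There is one attempt and no reset: what is moved stays moved. The work goes in short steps, Python scripts to look and compute and a shell command to move; the robot and the scene stay as the last step left them, time stands still between calls to the robot, and variables do not carry over. Pictures are saved under pics/ and viewed, and the job is handed in when it is done.

```bash
ls; mkdir -p pics; cat > h.py <<'E'
import numpy as np, cv2
from rig import readout, eyes, ticket
from scipy.spatial.transform import Rotation as R
def tool():
    s=readout.sense(); q=s['tool_rot']
    T=np.eye(4); T[:3,:3]=R.from_quat([q[1],q[2],q[3],q[0]]).as_matrix(); T[:3,3]=s['eef_pos']; return T
def snap(n):
    T=tool(); d=eyes.snapshot(n)
    d['M']=T@np.array(d['hand_eye']) if n=='wrist' else np.array(d['cam_to_world'])
    return d
def cloud(d):
    z=d['z_map']; v,u=np.mgrid[:z.shape[0],:z.shape[1]]
    P=np.stack([(u-d['cx'])/d['fx']*z,(v-d['cy'])/d['fy']*z,z],-1)
    W=P@d['M'][:3,:3].T+d['M'][:3,3]; W[z<=0]=np.nan
    return W
def proj(d,p):
    c=np.linalg.inv(d['M'])@np.append(p,1); return d['fx']*c[0]/c[2]+d['cx'], d['fy']*c[1]/c[2]+d['cy']
E
python3 - <<'E'
from h import *
import pickle
s=readout.sense(); print(s)
for n in ['scene','side','wrist']:
    d=snap(n); cv2.imwrite(f'pics/a_{n}.png',d['frame']); pickle.dump(d,open(f'a_{n}.pkl','wb')); print(n,d['M'].round(3).tolist(),d['fx'])
E
```

```text
pics
{'time_s': 0.0, 'joint_pos': array([-1.25398843e+00,  2.76612965e-01,  1.50615584e+00, -1.13113184e-05,
        1.36072856e+00, -1.21001081e-01]), 'joint_velocities': array([ 0.00119807, -0.00042666,  0.00153949,  0.00244013, -0.0009594 ,
       -0.00014883]), 'joint_efforts': array([-2.62593458e-03, -4.16789138e+01, -2.45811832e+01, -5.45319799e-04,
        1.10081464e-02, -7.36505683e-07]), 'eef_pos': array([ 0.24359322, -0.52024593,  0.23042044]), 'tool_rot': array([-9.47257033e-04,  9.76135237e-01,  2.17161445e-01, -9.85939523e-05]), 'contact_force': array([-0.27387308, -0.20900434,  0.64498164]), 'torque': array([ 0.01907533,  0.01592623, -0.04378097]), 'opening': 0.085413150546166}
scene [[0.058, 0.724, -0.687, 1.368], [0.998, -0.045, 0.037, -0.049], [-0.004, -0.688, -0.725, 1.024], [0.0, 0.0, 0.0, 1.0]] 426.0443797068618
side [[0.92, -0.216, 0.326, 0.104], [-0.391, -0.454, 0.801, -0.844], [-0.025, -0.864, -0.503, 0.606], [0.0, 0.0, 0.0, 1.0]] 348.31798024897967
wrist [[0.425, -0.873, -0.239, 0.304], [-0.905, -0.41, -0.112, -0.493], [-0.001, 0.264, -0.964, 0.372], [0.0, 0.0, 0.0, 1.0]] 304.12724877971226
```

View pics/a_scene.png

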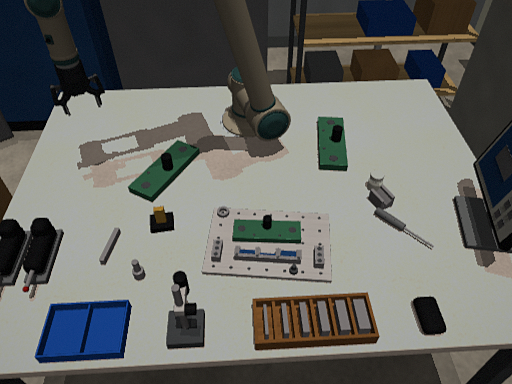

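View pics/a_side.png

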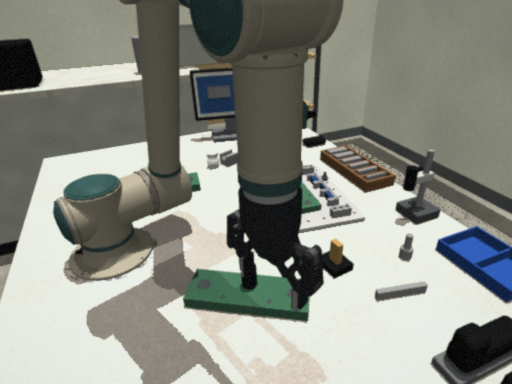

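View pics/a_wrist.png

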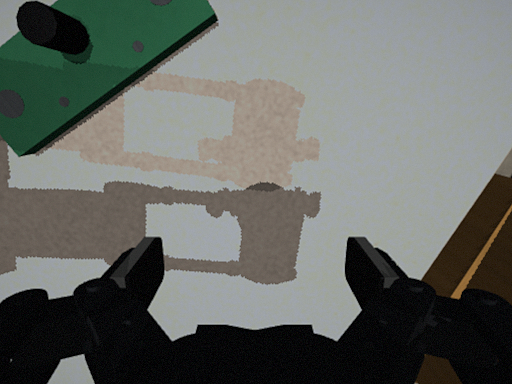

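The scene shows three green slabs with knobs: on the plate (267,230), left on the table (165,168) and right on the table (332,142). The brass block stands in its rest at (160,216), the fence is at (268,253). Next I measure all of them.

```bash
python3 - <<'E'
from h import *
import pickle
d=pickle.load(open('a_scene.pkl','rb')); W=cloud(d)
f=d['frame'].astype(int); B,G,Rr=f[...,0],f[...,1],f[...,2]
g=((G>B+15)&(G>Rr+25)).astype(np.uint8)
n,l,st,c=cv2.connectedComponentsWithStats(g)
for i in range(1,n):
    if st[i,4]<150: continue
    p=W[l==i]; p=p[~np.isnan(p[:,0])]; 
    if p[:,0].max()<0.1 or p[:,2].max()>.1 : print('skip',c[i]);continue
    h=np.median(p[:,2]); q=p[abs(p[:,2]-h)<.006]
    r=cv2.minAreaRect((q[:,:2]).astype(np.float32)); print(c[i].round(),'h',h.round(4),r)
# brass
m=(Rr>B+60)&(G>B+30)
n,l,st,c=cv2.connectedComponentsWithStats(m.astype(np.uint8))
for i in range(1,n):
    if st[i,4]<25: continue
    p=W[l==i]; p=p[~np.isnan(p[:,0])]
    print('brass',c[i].round(),st[i],p.mean(0).round(3),p[:,2].max().round(3), p[p[:,2]>.065].mean(0))
crop=d['frame'][195:290,195:345]; cv2.imwrite('pics/a_crop.png',cv2.resize(crop,None,fx=5,fy=5,interpolation=cv2.INTER_CUBIC))
crop=d['frame'][185:245,130:200]; cv2.imwrite('pics/a_crop2.png',cv2.resize(crop,None,fx=8,fy=8,interpolation=cv2.INTER_CUBIC))
E
```

```text
[331. 143.] h 0.0256 ((0.17462289333343506, 0.2943788468837738), (0.0954231470823288, 0.2781529426574707), 82.28504180908203)
[162. 170.] h 0.0256 ((0.2826349139213562, -0.30394259095191956), (0.09837843477725983, 0.2760413885116577), 58.2557373046875)
[267. 230.] h 0.0335 ((0.5824453830718994, 0.02519373595714569), (0.19887900352478027, 0.07422710955142975), 84.09574890136719)
brass [471.  29.] [468  25  10   9  33] [-1.14   1.453 -0.222] -0.202 [nan nan nan]
brass [387.  39.] [304  35 171   9 618] [-1.026  0.884 -0.208] -0.197 [nan nan nan]
brass [449.  80.] [444  73  12  14  56] [-1.163  1.439 -0.597] -0.578 [nan nan nan]
brass [448.  90.] [440  89  15   4  32] [-1.024  1.379 -0.591] -0.58 [nan nan nan]
brass [158. 209.] [153 206  11   6  42] [ 0.513 -0.296  0.069] 0.076 [ 0.51638912 -0.29477967  0.07259609]
brass [301. 320.] [ 253  293  126   51 1937] [0.872 0.091 0.026] 0.044 [nan nan nan]<stdin>:19: RuntimeWarning: Mean of empty slice.
  ret = um.true_divide(
```

View pics/a_crop.png

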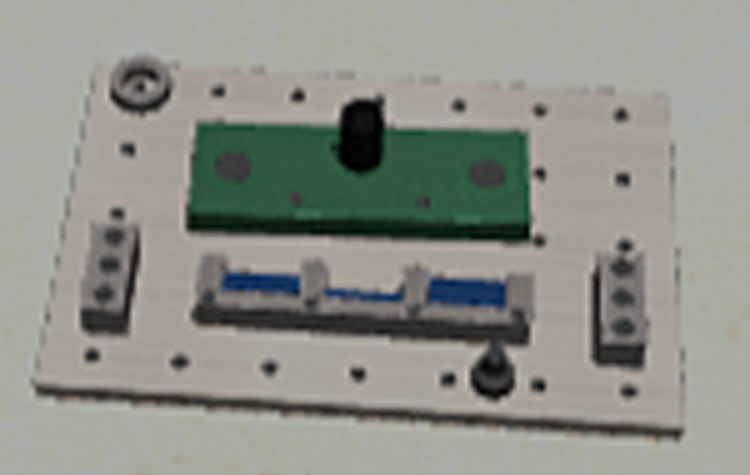

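View pics/a_crop2.png

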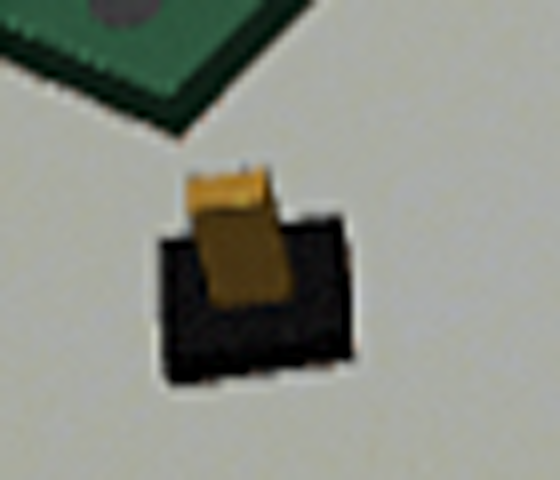

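The slab on the plate measures 199 x 74 mm, the two on the table 277 x 97 mm, so the one at (267,230) is the workpiece. The middle recess shows the least blue, so it is probably the wide one. I'll view it from the wrist camera above the plate.

```bash
cat >> h.py <<'E'
import json
def plan(target, yaw, step=.05, n=None):
    """target xyz of TCP, yaw (rad) of tool x axis, pointing down. prints suggested rows"""
    T=tool(); t=np.array(target,float)
    c,s=np.cos(yaw),np.sin(yaw); Rt=np.array([[c,s,0],[s,-c,0],[0,0,-1]])
    rv=R.from_matrix(T[:3,:3].T@Rt).as_rotvec()
    d=t-T[:3,3]; n=n or int(max(np.ceil(np.linalg.norm(d)/step),np.ceil(np.linalg.norm(rv)/.17),1))
    Rk=T[:3,:3]; out=[]
    for k in range(n):
        sh=Rk.T@d/n; out.append(dict(zip(['x','y','z','rx','ry','rz'],[round(float(a),4) for a in [*sh,*(rv/n)]]))); Rk=Rk@R.from_rotvec(rv/n).as_matrix()
    print('d',d.round(4),'rv',rv.round(4)); print(json.dumps(out))
def st():
    s=readout.sense(); T=tool(); print('t',round(s['time_s'],3),'pos',s['eef_pos'].round(4),'yaw',round(float(np.degrees(np.arctan2(T[1,0],T[0,0]))),2),'zax',T[:3,2].round(4),'F',s['contact_force'].round(1),'M',s['torque'].round(2),'op',round(s['opening'],4))
E
python3 - <<'E'
from h import *
plan([.53,.02,.27],np.radians(-6))
E
```

```text
d [0.2864 0.5404 0.0393] rv [-1.400e-03  2.000e-04  5.425e-01]
[{"x": 0.0376, "y": -0.0283, "z": -0.003, "rx": -0.0001, "ry": 0.0, "rz": 0.0417}, {"x": 0.0364, "y": -0.0299, "z": -0.003, "rx": -0.0001, "ry": 0.0, "rz": 0.0417}, {"x": 0.0351, "y": -0.0313, "z": -0.003, "rx": -0.0001, "ry": 0.0, "rz": 0.0417}, {"x": 0.0337, "y": -0.0328, "z": -0.003, "rx": -0.0001, "ry": 0.0, "rz": 0.0417}, {"x": 0.0323, "y": -0.0342, "z": -0.003, "rx": -0.0001, "ry": 0.0, "rz": 0.0417}, {"x": 0.0309, "y": -0.0355, "z": -0.003, "rx": -0.0001, "ry": 0.0, "rz": 0.0417}, {"x": 0.0294, "y": -0.0367, "z": -0.003, "rx": -0.0001, "ry": 0.0, "rz": 0.0417}, {"x": 0.0278, "y": -0.0379, "z": -0.003, "rx": -0.0001, "ry": 0.0, "rz": 0.0417}, {"x": 0.0262, "y": -0.0391, "z": -0.003, "rx": -0.0001, "ry": 0.0, "rz": 0.0417}, {"x": 0.0246, "y": -0.0401, "z": -0.003, "rx": -0.0001, "ry": 0.0, "rz": 0.0417}, {"x": 0.0229, "y": -0.0411, "z": -0.003, "rx": -0.0001, "ry": 0.0, "rz": 0.0417}, {"x": 0.0211, "y": -0.042, "z": -0.003, "rx": -0.0001, "ry": 0.0, "rz": 0.0417}, {"x": 0.0194, "y": -0.0429, "z": -0.003, "rx": -0.0001, "ry": 0.0, "rz": 0.0417}]
```

```bash
python3 -m handwheel '[{"x":0.037,"y":-0.028,"z":-0.003,"rz":0.042},{"x":0.036,"y":-0.03,"z":-0.003,"rz":0.042},{"x":0.035,"y":-0.031,"z":-0.003,"rz":0.042},{"x":0.034,"y":-0.033,"z":-0.003,"rz":0.042},{"x":0.032,"y":-0.034,"z":-0.003,"rz":0.042},{"x":0.031,"y":-0.035,"z":-0.003,"rz":0.042},{"x":0.029,"y":-0.037,"z":-0.003,"rz":0.042},{"x":0.028,"y":-0.038,"z":-0.003,"rz":0.042},{"x":0.026,"y":-0.039,"z":-0.003,"rz":0.042},{"x":0.025,"y":-0.04,"z":-0.003,"rz":0.042},{"x":0.023,"y":-0.041,"z":-0.003,"rz":0.042},{"x":0.021,"y":-0.042,"z":-0.003,"rz":0.042},{"x":0.019,"y":-0.043,"z":-0.003,"rz":0.042},{"z":0}]'
python3 - <<'E'
from h import *
import pickle
st()
d=snap('wrist'); cv2.imwrite('pics/b_wrist.png',d['frame']); pickle.dump(d,open('b_wrist.pkl','wb'))
E
```

```text
t 0.15 pos [ 0.2436 -0.5204  0.2307] yaw 25.08 zax [-4.0e-04  1.3e-03 -1.0e+00] F [-0.2  0.3  1.1] M [ 0.03  0.03 -0.01] op 0.0852validation failed for argument at $[0]...
```

View pics/b_wrist.png

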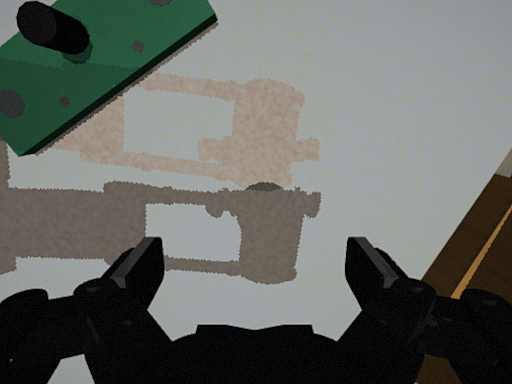

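The call was refused and nothing moved, so all six keys are probably required.

```bash
python3 -m handwheel '[{"x":0.037,"y":-0.028,"z":-0.003,"rx":0,"ry":0,"rz":0.042},{"x":0.036,"y":-0.03,"z":-0.003,"rx":0,"ry":0,"rz":0.042},{"x":0.035,"y":-0.031,"z":-0.003,"rx":0,"ry":0,"rz":0.042},{"x":0.034,"y":-0.033,"z":-0.003,"rx":0,"ry":0,"rz":0.042},{"x":0.032,"y":-0.034,"z":-0.003,"rx":0,"ry":0,"rz":0.042},{"x":0.031,"y":-0.035,"z":-0.003,"rx":0,"ry":0,"rz":0.042},{"x":0.029,"y":-0.037,"z":-0.003,"rx":0,"ry":0,"rz":0.042},{"x":0.028,"y":-0.038,"z":-0.003,"rx":0,"ry":0,"rz":0.042},{"x":0.026,"y":-0.039,"z":-0.003,"rx":0,"ry":0,"rz":0.042},{"x":0.025,"y":-0.04,"z":-0.003,"rx":0,"ry":0,"rz":0.042},{"x":0.023,"y":-0.041,"z":-0.003,"rx":0,"ry":0,"rz":0.042},{"x":0.021,"y":-0.042,"z":-0.003,"rx":0,"ry":0,"rz":0.042},{"x":0.019,"y":-0.043,"z":-0.003,"rx":0,"ry":0,"rz":0.042},{"x":0,"y":0,"z":0,"rx":0,"ry":0,"rz":0}]'
python3 - <<'E'
from h import *
import pickle
st()
d=snap('wrist'); cv2.imwrite('pics/b_wrist2.png',d['frame']); pickle.dump(d,open('b_wrist.pkl','wb'))
E
```

```text
time_s: 1.95
eef_pos: [0.5437, 0.0317, 0.2693]
tool_rot: [-0.001, 0.998, -0.065, 0.0]
contact_force: [-0.8, -1.4, 0.3]
opening: 0.0855
t 1.95 pos [0.5437 0.0317 0.2693] yaw -7.43 zax [ 0.001   0.0021 -1.    ] F [-0.8 -1.4  0.3] M [ 0.05  0.04 -0.01] op 0.0855
```

View pics/b_wrist2.png

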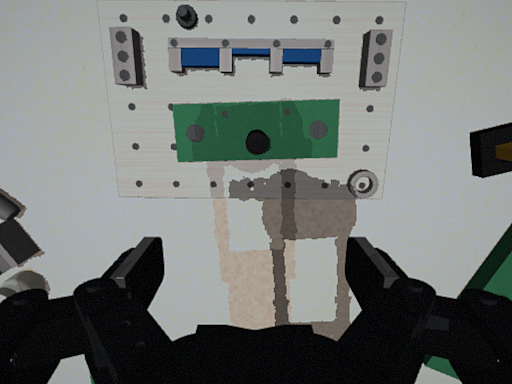

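The wrist view shows the whole plate: slab at (257,130), knob top at (257,143), fence at (250,55). The middle recess (250,52) has the thinnest blue band, so it looks like the wide one. Now the metric fit.

```bash
python3 - <<'E'
from h import *
import pickle
d=pickle.load(open('b_wrist.pkl','rb')); W=cloud(d)
im=d['frame']
cv2.imwrite('pics/b_crop.png',cv2.resize(im[25:100,150:350],None,fx=4,fy=4,interpolation=cv2.INTER_CUBIC))
f=im.astype(int); B,G,Rr=f[...,0],f[...,1],f[...,2]
g=((G>B+15)&(G>Rr+25)).astype(np.uint8); g[:, :]*=1
n,l,s,c=cv2.connectedComponentsWithStats(g); 
i=l[120,250]; p=W[l==i]; print('slab h',np.nanmedian(p[:,2]))
h=np.nanmedian(p[:,2]); q=p[abs(p[:,2]-h)<.004]; print(cv2.minAreaRect(q[:,:2].astype(np.float32)))
# plate
z=W[...,2]; m=(abs(z-.015)<.005)|((z>.01)&(z<.06)); m[:, :90]=0; m[:,420:]=0; m[210:]=0
q=W[m]; n,l,s,c=cv2.connectedComponentsWithStats(m.astype(np.uint8)); i=1+np.argmax(s[1:,4]); q=W[l==i]; print('plate z',np.median(q[:,2]));print(cv2.minAreaRect(q[:,:2].astype(np.float32)))
# fence top heights
fm=(abs(z-.037)<.004); fm[80:]=0; fm[:,:150]=0; fm[:,350:]=0
q=W[fm]; print('fence',cv2.minAreaRect(q[:,:2].astype(np.float32)),np.median(q[:,2]))
# knob top
km=(z>.066)&(z<.085); km[200:]=0; km[:,:200]=0; km[:,310:]=0
q=W[km]; print('knob',cv2.minEnclosingCircle(q[:,:2].astype(np.float32)),np.median(q[:,2]),len(q))
# blue per recess
b=(B>Rr+40)&(B>G+25)&fm.astype(bool)
n,l,s,c=cv2.connectedComponentsWithStats(b.astype(np.uint8))
for i in range(1,n):
    if s[i,4]<20: continue
    q=W[l==i]; print('blue',c[i],cv2.minAreaRect(q[:,:2].astype(np.float32)),np.median(q[:,2]))
E
```

```text
slab h 0.033696655237338835
((0.5812724232673645, 0.024165213108062744), (0.19915582239627838, 0.06908534467220306), 84.3577651977539)
plate z 0.014213810012019268
((0.610679030418396, 0.02694632112979889), (0.360098272562027, 0.2403148114681244), 82.199951171875)
fence ((0.6804434657096863, 0.017372362315654755), (0.18782758712768555, 0.0619160532951355), 81.85369873046875) 0.03570296165687972
knob ((0.5719387531280518, 0.024961402639746666), 0.01305975392460823) 0.07348666742428717 428
blue [199.62814815  56.42814815] ((0.6729762554168701, 0.07766898721456528), (0.04280519485473633, 0.018333109095692635), 82.27702331542969) 0.03567797648493004
blue [249.65853659  50.7804878 ] ((0.6716563105583191, 0.019172269850969315), (0.04222651198506355, 0.005667949095368385), 82.5576171875) 0.03569074412344242
blue [301.37755102  54.99591837] ((0.659578800201416, -0.03800831735134125), (0.04272505268454552, 0.01328305620700121), 82.9050064086914) 0.035663966000528624
```

View pics/b_crop.png

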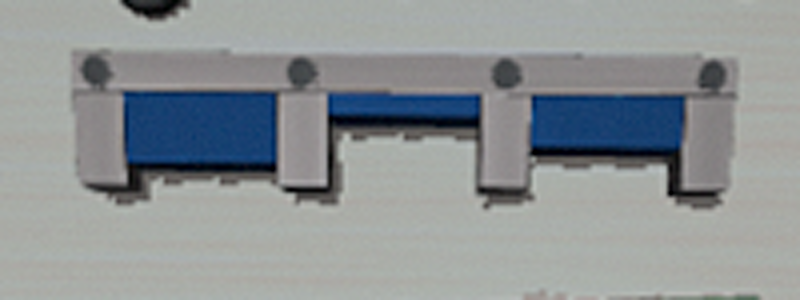

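The geometry is consistent: plate 360 x 240 at yaw about -7.7°, slab 199 x 69 at yaw -5.6°. The inserts are 18 mm deep at +y (narrow), 6 mm in the middle (wide) and 13 mm at -y (mid), so the wide recess is the middle one. The slab is about 33 mm short of the fence and about -7.6 mm off in y. Going to the knob.

```bash
python3 - <<'E'
from h import *
plan([.572,.025,.12],np.radians(-5.6))
plan([.572,.025,.040],np.radians(-5.6))
E
```

```text
d [ 0.0292 -0.0053 -0.1491] rv [-0.0009  0.0003 -0.0331]
[{"x": 0.0074, "y": 0.0004, "z": 0.0373, "rx": -0.0002, "ry": 0.0001, "rz": -0.0083}, {"x": 0.0074, "y": 0.0004, "z": 0.0373, "rx": -0.0002, "ry": 0.0001, "rz": -0.0083}, {"x": 0.0074, "y": 0.0005, "z": 0.0373, "rx": -0.0002, "ry": 0.0001, "rz": -0.0083}, {"x": 0.0074, "y": 0.0005, "z": 0.0373, "rx": -0.0002, "ry": 0.0001, "rz": -0.0083}]
d [ 0.0292 -0.0053 -0.2291] rv [-0.0009  0.0003 -0.0331]
[{"x": 0.006, "y": 0.0003, "z": 0.0458, "rx": -0.0002, "ry": 0.0001, "rz": -0.0066}, {"x": 0.0059, "y": 0.0004, "z": 0.0458, "rx": -0.0002, "ry": 0.0001, "rz": -0.0066}, {"x": 0.0059, "y": 0.0004, "z": 0.0458, "rx": -0.0002, "ry": 0.0001, "rz": -0.0066}, {"x": 0.0059, "y": 0.0004, "z": 0.0458, "rx": -0.0002, "ry": 0.0001, "rz": -0.0066}, {"x": 0.0059, "y": 0.0004, "z": 0.0458, "rx": -0.0002, "ry": 0.0001, "rz": -0.0066}]
```

```bash
python3 -m handwheel '[{"x":0.0074,"y":0.0004,"z":0.037,"rx":0,"ry":0,"rz":-0.008},{"x":0.0074,"y":0.0004,"z":0.037,"rx":0,"ry":0,"rz":-0.008},{"x":0.0074,"y":0.0004,"z":0.037,"rx":0,"ry":0,"rz":-0.008},{"x":0.0074,"y":0.0004,"z":0.037,"rx":0,"ry":0,"rz":-0.008},{"x":0,"y":0,"z":0,"rx":0,"ry":0,"rz":0}]'
python3 - <<'E'
from h import *
plan([.572,.025,.041],np.radians(-5.6),n=4)
E
```

```text
time_s: 2.62
eef_pos: [0.5699, 0.0186, 0.1183]
tool_rot: [0.002, 0.999, -0.051, -0.0]
contact_force: [-1.8, 0.4, -0.5]
opening: 0.0858
d [ 0.0021  0.0064 -0.0773] rv [ 0.0031  0.0004 -0.0035]
[{"x": 0.0004, "y": -0.0017, "z": 0.0193, "rx": 0.0008, "ry": 0.0001, "rz": -0.0009}, {"x": 0.0004, "y": -0.0017, "z": 0.0193, "rx": 0.0008, "ry": 0.0001, "rz": -0.0009}, {"x": 0.0004, "y": -0.0017, "z": 0.0193, "rx": 0.0008, "ry": 0.0001, "rz": -0.0009}, {"x": 0.0004, "y": -0.0016, "z": 0.0193, "rx": 0.0008, "ry": 0.0001, "rz": -0.0009}]
```

```bash
python3 -m handwheel '[{"x":0.0004,"y":-0.0017,"z":0.0193,"rx":0.0008,"ry":0,"rz":-0.001},{"x":0.0004,"y":-0.0017,"z":0.0193,"rx":0.0008,"ry":0,"rz":-0.001},{"x":0.0004,"y":-0.0017,"z":0.0193,"rx":0.0008,"ry":0,"rz":-0.001},{"x":0.0004,"y":-0.0017,"z":0.0193,"rx":0.0008,"ry":0,"rz":-0.001},{"x":0,"y":0,"z":0,"rx":0,"ry":0,"rz":0}]'
python3 - <<'E'
from h import *
import pickle
st()
d=snap('wrist'); cv2.imwrite('pics/c_wrist.png',d['frame'])
plan([.572,.025,.041],np.radians(-5.6),n=1)
E
```

```text
time_s: 3.25
eef_pos: [0.575, 0.0203, 0.0485]
tool_rot: [0.001, 0.999, -0.051, 0.005]
contact_force: [-1.0, -0.5, 0.4]
opening: 0.0852
t 3.25 pos [0.575  0.0203 0.0485] yaw -5.81 zax [ 0.0105 -0.0026 -0.9999] F [-1.  -0.5  0.4] M [0.02 0.05 0.02] op 0.0852
d [-0.004   0.0049 -0.0084] rv [ 0.0016 -0.0131 -0.0037]
[{"x": -0.0046, "y": -0.0044, "z": 0.0084, "rx": 0.0016, "ry": -0.0131, "rz": -0.0037}]
```

View pics/c_wrist.png

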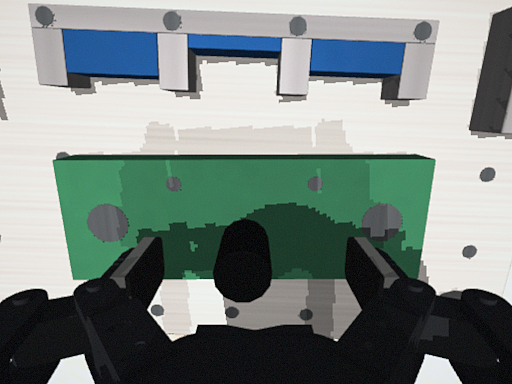

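The knob is between the open fingers, its top at (243,280), slightly left of centre. Correcting, then closing.

```bash
python3 -m handwheel '[{"x":-0.0046,"y":-0.0044,"z":0.008,"rx":0.0016,"ry":-0.013,"rz":-0.004},{"x":0,"y":0,"z":0,"rx":0,"ry":0,"rz":0}]'
python3 - <<'E'
from h import *
st()
plan([.572,.025,.041],np.radians(-5.6),n=1)
E
```

```text
time_s: 3.55
eef_pos: [0.5731, 0.0247, 0.0437]
tool_rot: [0.0, 0.999, -0.049, 0.002]
contact_force: [0.2, 0.9, -0.8]
opening: 0.0851
t 3.55 pos [0.5731 0.0247 0.0437] yaw -5.6 zax [ 3.6e-03 -3.0e-04 -1.0e+00] F [ 0.2  0.9 -0.8] M [ 0.   -0.04 -0.04] op 0.0851
d [-0.0011  0.0003 -0.0027] rv [-0.0001 -0.0036 -0.    ]
[{"x": -0.0012, "y": -0.0002, "z": 0.0027, "rx": -0.0001, "ry": -0.0036, "rz": -0.0}]
```

```bash
python3 -m handwheel '[{"x":-0.0015,"y":0,"z":0.004,"rx":0,"ry":-0.005,"rz":0},{"x":0,"y":0,"z":0,"rx":0,"ry":0,"rz":0},{"x":0,"y":0,"z":0,"rx":0,"ry":0,"rz":0},{"x":0,"y":0,"z":0,"rx":0,"ry":0,"rz":0},{"x":0,"y":0,"z":0,"rx":0,"ry":0,"rz":0},{"x":0,"y":0,"z":0,"rx":0,"ry":0,"rz":0},{"x":0,"y":0,"z":0,"rx":0,"ry":0,"rz":0}]' 0.15
python3 - <<'E'
from h import *
st()
E
```

```text
time_s: 4.42
eef_pos: [0.5722, 0.0252, 0.0405]
tool_rot: [-0.0, 0.999, -0.049, -0.0]
contact_force: [-0.0, 1.0, 1.2]
opening: 0.0245
t 4.425 pos [0.5722 0.0252 0.0405] yaw -5.6 zax [-1.e-04  6.e-04 -1.e+00] F [-0.   1.   1.2] M [ 0.12  0.08 -0.01] op 0.0245
```

Knob gripped (24.5 mm reading). Sliding towards the fence and squaring.

```bash
python3 - <<'E'
from h import *
plan([.600,.0275,.0405],np.radians(-7.7),n=6)
E
```

```text
d [ 0.0278  0.0023 -0.    ] rv [-0.0006  0.0001  0.0367]
[{"x": 0.0046, "y": -0.0008, "z": 0.0, "rx": -0.0001, "ry": 0.0, "rz": 0.0061}, {"x": 0.0046, "y": -0.0009, "z": 0.0, "rx": -0.0001, "ry": 0.0, "rz": 0.0061}, {"x": 0.0046, "y": -0.0009, "z": 0.0, "rx": -0.0001, "ry": 0.0, "rz": 0.0061}, {"x": 0.0046, "y": -0.0009, "z": 0.0, "rx": -0.0001, "ry": 0.0, "rz": 0.0061}, {"x": 0.0046, "y": -0.0009, "z": 0.0, "rx": -0.0001, "ry": 0.0, "rz": 0.0061}, {"x": 0.0045, "y": -0.001, "z": 0.0, "rx": -0.0001, "ry": 0.0, "rz": 0.0061}]
```

```bash
python3 -m handwheel '[{"x":0.0046,"y":-0.0009,"z":0,"rx":0,"ry":0,"rz":0.006},{"x":0.0046,"y":-0.0009,"z":0,"rx":0,"ry":0,"rz":0.006},{"x":0.0046,"y":-0.0009,"z":0,"rx":0,"ry":0,"rz":0.006},{"x":0.0046,"y":-0.0009,"z":0,"rx":0,"ry":0,"rz":0.006},{"x":0.0046,"y":-0.0009,"z":0,"rx":0,"ry":0,"rz":0.006},{"x":0.0046,"y":-0.0009,"z":0,"rx":0,"ry":0,"rz":0.006},{"x":0,"y":0,"z":0,"rx":0,"ry":0,"rz":0}]'
python3 - <<'E'
from h import *
st()
plan([.6053,.0281,.0405],np.radians(-7.7),n=1)
E
```

```text
time_s: 5.3
eef_pos: [0.5854, 0.0274, 0.0414]
tool_rot: [0.001, 0.998, -0.067, -0.015]
contact_force: [1.3, 0.6, -1.8]
opening: 0.0249
t 5.3 pos [0.5854 0.0274 0.0414] yaw -7.63 zax [-3.100e-02  4.000e-04 -9.995e-01] F [ 1.3  0.6 -1.8] M [ 0.44 -0.5  -0.  ] op 0.0249
d [ 0.0199  0.0007 -0.0009] rv [0.0038 0.0308 0.0013]
[{"x": 0.0196, "y": -0.0034, "z": 0.0003, "rx": 0.0038, "ry": 0.0308, "rz": 0.0013}]
```

```bash
python3 -m handwheel '[{"x":0.003,"y":0,"z":0,"rx":0.002,"ry":0.02,"rz":0},{"x":0.003,"y":0,"z":0,"rx":0.002,"ry":0.012,"rz":0},{"x":0,"y":0,"z":0,"rx":0,"ry":0.01,"rz":0},{"x":0,"y":0,"z":0,"rx":0,"ry":0,"rz":0}]'
python3 - <<'E'
from h import *
st()
d=snap('wrist'); cv2.imwrite('pics/d_wrist.png',d['frame'])
d=snap('side'); cv2.imwrite('pics/d_side.png',d['frame'])
plan([.6053,.0281,.0405],np.radians(-7.7),n=1)
E
```

```text
time_s: 5.8
eef_pos: [0.5888, 0.0269, 0.0405]
tool_rot: [0.0, 0.998, -0.066, 0.004]
contact_force: [-1.9, 0.6, 2.2]
opening: 0.0248
t 5.8 pos [0.5888 0.0269 0.0405] yaw -7.62 zax [ 8.1e-03 -9.0e-04 -1.0e+00] F [-1.9  0.6  2.2] M [0.21 0.55 0.  ] op 0.0248
d [ 0.0165  0.0012 -0.    ] rv [-0.0002 -0.0076  0.0015]
[{"x": 0.0162, "y": -0.0034, "z": 0.0001, "rx": -0.0002, "ry": -0.0076, "rz": 0.0015}]
```

View pics/d_wrist.png

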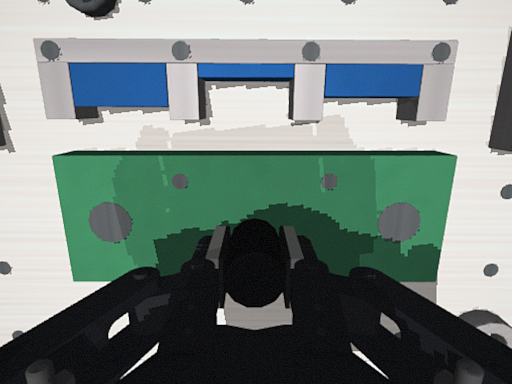

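The knob is held and the slab front (row 155) is parallel to the lands (row 120), about 16 mm short. Continuing in small steps.

```bash
python3 -m handwheel '[{"x":0.005,"y":-0.001,"z":0,"rx":0,"ry":-0.004,"rz":0},{"x":0.005,"y":-0.001,"z":0,"rx":0,"ry":0.002,"rz":0},{"x":0.005,"y":-0.001,"z":0,"rx":0,"ry":0.004,"rz":0},{"x":0,"y":0,"z":0,"rx":0,"ry":0.002,"rz":0}]'
python3 - <<'E'
from h import *
st()
plan([.6053,.0281,.0405],np.radians(-7.7),n=1)
E
```

```text
time_s: 6.4
eef_pos: [0.6021, 0.0276, 0.0405]
tool_rot: [0.001, 0.998, -0.066, 0.003]
contact_force: [-0.1, 0.4, 0.2]
opening: 0.0244
t 6.4 pos [0.6021 0.0276 0.0405] yaw -7.62 zax [ 0.0057 -0.0017 -1.    ] F [-0.1  0.4  0.2] M [0.24 0.28 0.02] op 0.0244
d [ 0.0032  0.0005 -0.    ] rv [ 0.0009 -0.0058  0.0014]
[{"x": 0.0031, "y": -0.0009, "z": 0.0, "rx": 0.0009, "ry": -0.0058, "rz": 0.0014}]
```

```bash
python3 -m handwheel '[{"x":0.003,"y":0,"z":0,"rx":0.001,"ry":-0.004,"rz":0.001},{"x":0.003,"y":0,"z":0,"rx":0,"ry":0,"rz":0},{"x":0.003,"y":0,"z":0,"rx":0,"ry":0,"rz":0}]'
python3 - <<'E'
from h import *
st()
d=snap('wrist'); cv2.imwrite('pics/e_wrist.png',d['frame'])
E
```

```text
time_s: 6.78
eef_pos: [0.6056, 0.0273, 0.0405]
tool_rot: [-0.0, 0.998, -0.067, -0.005]
contact_force: [-11.0, 0.7, 9.9]
opening: 0.0245
t 6.775 pos [0.6056 0.0273 0.0405] yaw -7.7 zax [-0.0102  0.0014 -0.9999] F [-11.    0.7   9.9] M [ 0.33  1.5  -0.17] op 0.0245
```

View pics/e_wrist.png

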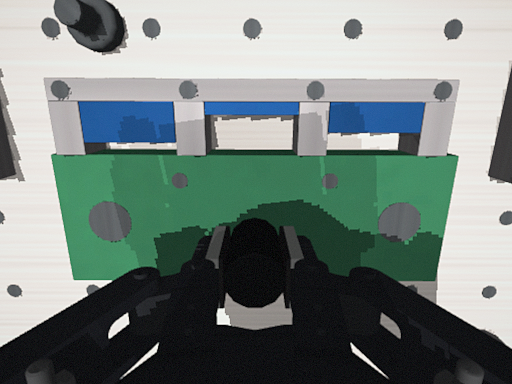

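Contact at 11 N, and the slab's front edge meets the lands (rows 154-156) on both sides. One more levelled push, then check both ends.

```bash
python3 -m handwheel '[{"x":0.003,"y":0,"z":-0.0005,"rx":0,"ry":0.008,"rz":0},{"x":0.003,"y":0,"z":0,"rx":0,"ry":0.004,"rz":0},{"x":0.003,"y":0,"z":0,"rx":0,"ry":0.002,"rz":0}]'
python3 - <<'E'
from h import *
st()
d=snap('wrist'); cv2.imwrite('pics/f_wrist.png',cv2.resize(d['frame'][70:210,30:480],None,fx=1.75,fy=3.5,interpolation=cv2.INTER_CUBIC))
E
```

```text
time_s: 7.2
eef_pos: [0.6056, 0.0273, 0.0405]
tool_rot: [-0.0, 0.998, -0.068, -0.007]
contact_force: [-10.3, 0.5, 8.4]
opening: 0.0244
t 7.2 pos [0.6056 0.0273 0.0405] yaw -7.75 zax [-0.0146  0.0016 -0.9999] F [-10.3   0.5   8.4] M [ 0.34  1.11 -0.09] op 0.0244
```

View pics/f_wrist.png

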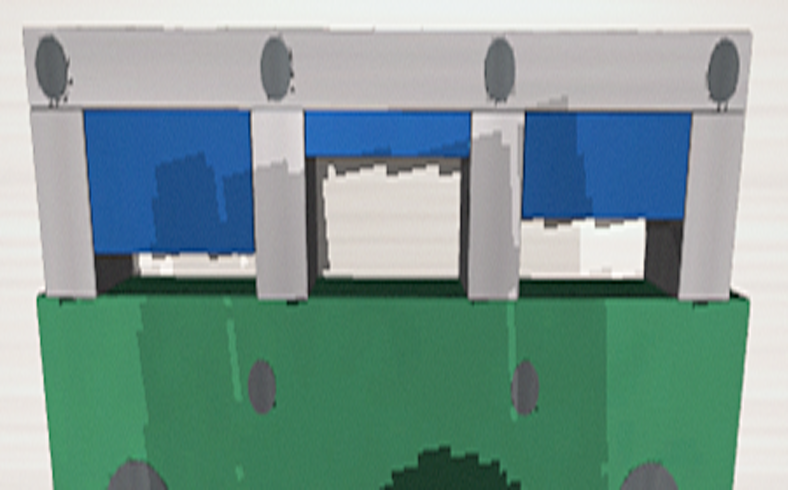

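Flush along all four lands. Relaxing, opening and retreating upward.

```bash
python3 -m handwheel '[{"x":0,"y":0,"z":0,"rx":0,"ry":0,"rz":0},{"x":0,"y":0,"z":0,"rx":0,"ry":0,"rz":0},{"x":0,"y":0,"z":0,"rx":0,"ry":0,"rz":0},{"x":0,"y":0,"z":0,"rx":0,"ry":0,"rz":0},{"x":0,"y":0,"z":0,"rx":0,"ry":0,"rz":0}]' 0.7
python3 -m handwheel '[{"x":0,"y":0,"z":-0.02,"rx":0,"ry":0,"rz":0},{"x":0,"y":0,"z":-0.04,"rx":0,"ry":0,"rz":0},{"x":0,"y":0,"z":-0.05,"rx":0,"ry":0.005,"rz":0},{"x":0,"y":0,"z":-0.05,"rx":0,"ry":0.005,"rz":0},{"x":0,"y":0,"z":-0.03,"rx":0,"ry":0,"rz":0},{"x":0,"y":0,"z":0,"rx":0,"ry":0,"rz":0}]'
python3 - <<'E'
from h import *
import pickle
st()
d=snap('wrist'); cv2.imwrite('pics/g_wrist.png',d['frame']); pickle.dump(d,open('g_wrist.pkl','wb'))
W=cloud(d); z=W[...,2]; im=d['frame'].astype(int); B,G,Rr=im[...,0],im[...,1],im[...,2]
g=((G>B+15)&(G>Rr+25)&(abs(z-.034)<.004)).astype(np.uint8)
n,l,s,c=cv2.connectedComponentsWithStats(g)
i=1+np.argmax(s[1:,4]); print(s[i]); print(cv2.minAreaRect(W[l==i][:,:2].astype(np.float32)))
b=(B>Rr+40)&(B>G+25)&(abs(z-.036)<.004)
n,l,s,c=cv2.connectedComponentsWithStats(b.astype(np.uint8))
for i in range(1,n):
    if s[i,4]<40: continue
    q=W[l==i]; print('blue',c[i],cv2.minAreaRect(q[:,:2].astype(np.float32)),np.median(q[:,2]))
E
```

```text
time_s: 7.88
eef_pos: [0.6106, 0.0266, 0.0408]
tool_rot: [0.0, 0.998, -0.068, -0.003]
contact_force: [-0.3, -0.1, -0.4]
opening: 0.0599
time_s: 8.62
eef_pos: [0.6113, 0.0264, 0.2354]
tool_rot: [0.0, 0.998, -0.068, 0.002]
contact_force: [0.1, 0.1, 0.5]
opening: 0.0595
t 8.625 pos [0.6113 0.0264 0.2354] yaw -7.75 zax [ 0.0038 -0.0011 -1.    ] F [0.1 0.1 0.5] M [0.05 0.02 0.01] op 0.0595
[ 165  134  179   60 8678]
((0.6151233911514282, 0.025293812155723572), (0.19947023689746857, 0.06884817034006119), 82.26012420654297)
blue [199.60979228 118.95252226] ((0.6726212501525879, 0.07752825319766998), (0.043447162955999374, 0.018269287422299385), 82.36402130126953) 0.03564617636136863
blue [252.57286432 113.01005025] ((0.6718123555183411, 0.01932075247168541), (0.042739205062389374, 0.004303198307752609), 82.34375762939453) 0.0356474571372733
blue [305.70923379 117.10019646] ((0.6598035097122192, -0.037690505385398865), (0.04307340085506439, 0.012851051054894924), 82.3639144897461) 0.035735601937833095
```

View pics/g_wrist.png

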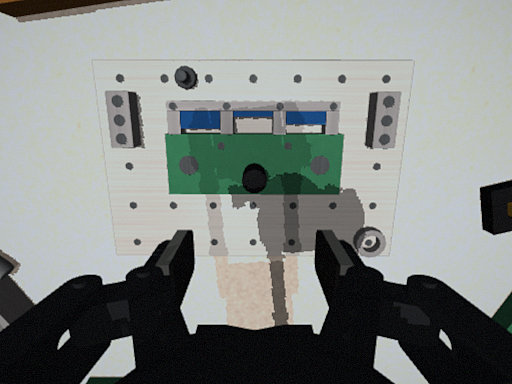

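The slab is flush: measured yaw -7.74° against the fence's -7.65°, front plane within 0.3 mm. From the inserts, gap_wide is at (0.659, 0.021). On to the gauge.

```bash
python3 - <<'E'
from h import *
plan([.53,-.285,.25],np.radians(-7.65),step=.045)
E
```

```text
d [-0.0804 -0.3115  0.0163] rv [ 0.0008 -0.0009 -0.0018]
[{"x": -0.0047, "y": 0.0399, "z": -0.002, "rx": 0.0001, "ry": -0.0001, "rz": -0.0002}, {"x": -0.0047, "y": 0.0399, "z": -0.002, "rx": 0.0001, "ry": -0.0001, "rz": -0.0002}, {"x": -0.0047, "y": 0.0399, "z": -0.002, "rx": 0.0001, "ry": -0.0001, "rz": -0.0002}, {"x": -0.0047, "y": 0.0399, "z": -0.002, "rx": 0.0001, "ry": -0.0001, "rz": -0.0002}, {"x": -0.0047, "y": 0.0399, "z": -0.002, "rx": 0.0001, "ry": -0.0001, "rz": -0.0002}, {"x": -0.0047, "y": 0.0399, "z": -0.002, "rx": 0.0001, "ry": -0.0001, "rz": -0.0002}, {"x": -0.0048, "y": 0.0399, "z": -0.002, "rx": 0.0001, "ry": -0.0001, "rz": -0.0002}, {"x": -0.0048, "y": 0.0399, "z": -0.002, "rx": 0.0001, "ry": -0.0001, "rz": -0.0002}]
```

```bash
python3 -m handwheel '[{"x":-0.0047,"y":0.04,"z":-0.002,"rx":0,"ry":0,"rz":0},{"x":-0.0047,"y":0.04,"z":-0.002,"rx":0,"ry":0,"rz":0},{"x":-0.0047,"y":0.04,"z":-0.002,"rx":0,"ry":0,"rz":0},{"x":-0.0047,"y":0.04,"z":-0.002,"rx":0,"ry":0,"rz":0},{"x":-0.0047,"y":0.04,"z":-0.002,"rx":0,"ry":0,"rz":0},{"x":-0.0047,"y":0.04,"z":-0.002,"rx":0,"ry":0,"rz":0},{"x":-0.0047,"y":0.04,"z":-0.002,"rx":0,"ry":0,"rz":0},{"x":-0.0047,"y":0.04,"z":-0.002,"rx":0,"ry":0,"rz":0},{"x":0,"y":0,"z":0,"rx":0,"ry":0,"rz":0}]' 0.7
python3 - <<'E'
from h import *
import pickle
st()
d=snap('wrist'); cv2.imwrite('pics/i_wrist.png',d['frame']); pickle.dump(d,open('i_wrist.pkl','wb'))
W=cloud(d); z=W[...,2]; im=d['frame'].astype(int); B,G,Rr=im[...,0],im[...,1],im[...,2]
m=(Rr>B+40)&(G>B+20)&(z>.06)&(z<.09)
n,l,s,c=cv2.connectedComponentsWithStats(m.astype(np.uint8))
for i in range(1,n):
    if s[i,4]<40: continue
    q=W[l==i]; print('top',s[i],cv2.minAreaRect(q[:,:2].astype(np.float32)),np.median(q[:,2]))
m=(im.max(-1)<60)&(abs(z-.02)<.006)
n,l,s,c=cv2.connectedComponentsWithStats(m.astype(np.uint8))
for i in range(1,n):
    if s[i,4]<200: continue
    q=W[l==i]; print('rest',c[i],s[i],cv2.minAreaRect(q[:,:2].astype(np.float32)),np.median(q[:,2]))
E
```

```text
time_s: 9.8
eef_pos: [0.5201, -0.2912, 0.2284]
tool_rot: [-0.006, 0.998, -0.066, -0.015]
contact_force: [0.4, 0.7, -0.2]
opening: 0.0599
t 9.8 pos [ 0.5201 -0.2912  0.2284] yaw -7.61 zax [-0.0301  0.0131 -0.9995] F [ 0.4  0.7 -0.2] M [ 0.03 -0.    0.02] op 0.0599
top [244 162  32  24 534] ((0.5154640078544617, -0.2952117919921875), (0.016405100002884865, 0.02962237037718296), 6.692512035369873) 0.07349099135730941
rest [375.43478261  66.6173913 ] [364  11  24 118 230] ((0.5979558825492859, -0.43078234791755676), (0.002079106867313385, 0.11752865463495255), 77.81945037841797) 0.01694440838559924
rest [95.67286245 66.12267658] [ 89  37  13  60 269] ((0.6419634222984314, -0.13600988686084747), (0.005804508458822966, 0.05846155434846878), 77.28719329833984) 0.020975760345986194
rest [46.65451664 95.77496038] [ 29  47  33 100 631] ((0.6184574365615845, -0.07475218921899796), (0.009317056275904179, 0.10364612191915512), 88.1227798461914) 0.020633152577623326
rest [259.09099307 159.86743649] [ 225  131   69   63 2165] ((0.5154585242271423, -0.2953518331050873), (0.06044837087392807, 0.06946760416030884), 6.7359466552734375) 0.018605289592779295
rest [279.35626536 276.90663391] [248 231  68  98 407] ((0.3486916422843933, -0.30053383111953735), (0.020363733172416687, 0.16431109607219696), 56.809391021728516) 0.020748943032199485
rest [302.90677966 301.55084746] [285 274  35  50 354] ((0.32649460434913635, -0.33111512660980225), (0.021180609241127968, 0.07931762933731079), 54.588687896728516) 0.02553654219750018
```

View pics/i_wrist.png

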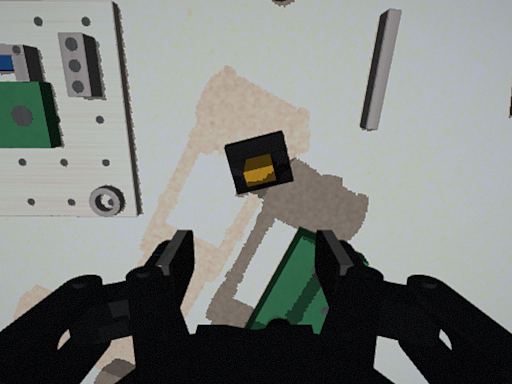

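The block top is at (259,172), size 16.4 x 29.6 mm, centre (0.5155, -0.295), block yaw +6.7°, matching the rest underneath. I'll grip across the 30 mm width.

```bash
python3 - <<'E'
from h import *
plan([.5155,-.2952,.12],np.radians(6.7),n=4)
E
```

```text
d [-0.0047 -0.0057 -0.1082] rv [-0.0147  0.0308 -0.2487]
[{"x": -0.0001, "y": 0.0019, "z": 0.027, "rx": -0.0037, "ry": 0.0077, "rz": -0.0622}, {"x": -0.0004, "y": 0.0018, "z": 0.0271, "rx": -0.0037, "ry": 0.0077, "rz": -0.0622}, {"x": -0.0007, "y": 0.0016, "z": 0.0271, "rx": -0.0037, "ry": 0.0077, "rz": -0.0622}, {"x": -0.001, "y": 0.0015, "z": 0.0271, "rx": -0.0037, "ry": 0.0077, "rz": -0.0622}]
```

```bash
python3 -m handwheel '[{"x":0,"y":0.0019,"z":0.027,"rx":-0.0037,"ry":0.0077,"rz":-0.062},{"x":-0.0004,"y":0.0018,"z":0.027,"rx":-0.0037,"ry":0.0077,"rz":-0.062},{"x":-0.0007,"y":0.0016,"z":0.027,"rx":-0.0037,"ry":0.0077,"rz":-0.062},{"x":-0.001,"y":0.0015,"z":0.027,"rx":-0.0037,"ry":0.0077,"rz":-0.062},{"x":0,"y":0,"z":0,"rx":0,"ry":0,"rz":0}]'
python3 - <<'E'
from h import *
st()
plan([.5155,-.2952,.12],np.radians(6.7),n=1)
E
```

```text
time_s: 10.48
eef_pos: [0.5143, -0.2867, 0.1118]
tool_rot: [-0.005, 0.998, 0.064, -0.003]
contact_force: [-0.2, 0.3, 1.0]
opening: 0.0598
t 10.475 pos [ 0.5143 -0.2867  0.1118] yaw 7.34 zax [-0.0059  0.0092 -0.9999] F [-0.2  0.3  1. ] M [-0.02  0.04  0.01] op 0.0598
d [ 0.0012 -0.0085  0.0082] rv [-0.0098  0.0047  0.0112]
[{"x": 0.0001, "y": 0.0085, "z": -0.0083, "rx": -0.0098, "ry": 0.0047, "rz": 0.0112}]
```

```bash
python3 -m handwheel '[{"x":0,"y":0.0085,"z":0,"rx":-0.01,"ry":0.005,"rz":0.011},{"x":0,"y":0,"z":0,"rx":0,"ry":0,"rz":0}]'
python3 - <<'E'
from h import *
st()
plan([.5155,-.2952,.045],np.radians(6.7),n=4)
E
```

```text
time_s: 10.72
eef_pos: [0.5168, -0.295, 0.1129]
tool_rot: [0.001, 0.998, 0.058, 0.001]
contact_force: [-0.1, -0.2, 1.5]
opening: 0.0598
t 10.725 pos [ 0.5168 -0.295   0.1129] yaw 6.67 zax [ 0.0023 -0.0015 -1.    ] F [-0.1 -0.2  1.5] M [ 0.03 -0.02 -0.04] op 0.0598
d [-0.0013 -0.0002 -0.0679] rv [ 0.0018 -0.0021 -0.0005]
[{"x": -0.0004, "y": -0.0, "z": 0.017, "rx": 0.0004, "ry": -0.0005, "rz": -0.0001}, {"x": -0.0004, "y": -0.0, "z": 0.017, "rx": 0.0004, "ry": -0.0005, "rz": -0.0001}, {"x": -0.0003, "y": -0.0, "z": 0.017, "rx": 0.0004, "ry": -0.0005, "rz": -0.0001}, {"x": -0.0003, "y": -0.0, "z": 0.017, "rx": 0.0004, "ry": -0.0005, "rz": -0.0001}]
```

```bash
python3 -m handwheel '[{"x":-0.0004,"y":0,"z":0.017,"rx":0,"ry":0,"rz":0},{"x":-0.0004,"y":0,"z":0.017,"rx":0,"ry":0,"rz":0},{"x":-0.0004,"y":0,"z":0.017,"rx":0,"ry":0,"rz":0},{"x":-0.0004,"y":0,"z":0.014,"rx":0,"ry":0,"rz":0},{"x":0,"y":0,"z":0,"rx":0,"ry":0,"rz":0}]'
python3 - <<'E'
from h import *
st()
plan([.5155,-.2952,.042],np.radians(6.7),n=1)
E
```

```text
time_s: 11.35
eef_pos: [0.5199, -0.2981, 0.052]
tool_rot: [0.005, 0.998, 0.057, 0.006]
contact_force: [-0.8, -0.5, 0.2]
opening: 0.0595
t 11.35 pos [ 0.5199 -0.2981  0.052 ] yaw 6.55 zax [ 0.0125 -0.0084 -0.9999] F [-0.8 -0.5  0.2] M [0.05 0.01 0.01] op 0.0595
d [-0.0044  0.0029 -0.01  ] rv [ 0.0098 -0.0115 -0.0027]
[{"x": -0.0041, "y": -0.0035, "z": 0.0099, "rx": 0.0098, "ry": -0.0115, "rz": -0.0027}]
```

```bash
python3 -m handwheel '[{"x":-0.0041,"y":-0.0035,"z":0.005,"rx":0.01,"ry":-0.0115,"rz":-0.003},{"x":0,"y":0,"z":0.005,"rx":0,"ry":0,"rz":0},{"x":0,"y":0,"z":0,"rx":0,"ry":0,"rz":0}]'
python3 - <<'E'
from h import *
st()
plan([.5155,-.2952,.042],np.radians(6.7),n=1)
E
```

```text
time_s: 11.72
eef_pos: [0.5163, -0.2957, 0.043]
tool_rot: [0.001, 0.998, 0.059, 0.001]
contact_force: [0.8, -1.5, -0.1]
opening: 0.0596
t 11.725 pos [ 0.5163 -0.2957  0.043 ] yaw 6.72 zax [ 0.0017 -0.001  -1.    ] F [ 0.8 -1.5 -0.1] M [-0.03  0.   -0.01] op 0.0596
d [-0.0008  0.0005 -0.001 ] rv [ 0.0012 -0.0015  0.0004]
[{"x": -0.0007, "y": -0.0006, "z": 0.001, "rx": 0.0012, "ry": -0.0015, "rz": 0.0004}]
```

Well aligned. Closing.

```bash
python3 -m handwheel '[{"x":-0.0007,"y":-0.0005,"z":0.001,"rx":0.001,"ry":-0.0015,"rz":0},{"x":0,"y":0,"z":0,"rx":0,"ry":0,"rz":0},{"x":0,"y":0,"z":0,"rx":0,"ry":0,"rz":0},{"x":0,"y":0,"z":0,"rx":0,"ry":0,"rz":0},{"x":0,"y":0,"z":0,"rx":0,"ry":0,"rz":0}]' 0.2
python3 - <<'E'
from h import *
st()
E
python3 -m handwheel '[{"x":0,"y":0,"z":-0.01,"rx":0,"ry":0,"rz":0},{"x":0,"y":0,"z":-0.02,"rx":0,"ry":0,"rz":0},{"x":0,"y":0,"z":-0.04,"rx":0,"ry":0,"rz":0},{"x":0,"y":0,"z":-0.05,"rx":0,"ry":0,"rz":0},{"x":0,"y":0,"z":-0.03,"rx":0,"ry":0,"rz":0},{"x":0,"y":0,"z":0,"rx":0,"ry":0,"rz":0}]'
python3 - <<'E'
from h import *
st()
d=snap('wrist'); cv2.imwrite('pics/j_wrist.png',d['frame'])
plan([.659,.0209,.19],np.radians(-7.65),step=.04)
E
```

```text
time_s: 12.35
eef_pos: [0.5157, -0.2953, 0.0422]
tool_rot: [0.0, 0.998, 0.059, 0.0]
contact_force: [0.2, 0.2, -0.7]
opening: 0.0289
t 12.35 pos [ 0.5157 -0.2953  0.0422] yaw 6.73 zax [ 5.e-04 -6.e-04 -1.e+00] F [ 0.2  0.2 -0.7] M [-0.03  0.07  0.05] op 0.0289
time_s: 13.1
eef_pos: [0.5148, -0.2947, 0.1978]
tool_rot: [-0.0, 0.998, 0.059, -0.001]
contact_force: [-0.5, -0.0, -2.1]
opening: 0.0293
t 13.1 pos [ 0.5148 -0.2947  0.1978] yaw 6.72 zax [-1.2e-03  7.0e-04 -1.0e+00] F [-0.5 -0.  -2.1] M [-0.02 -0.    0.03] op 0.0293
d [ 0.145   0.315  -0.0061] rv [-0.0026  0.0039  0.2508]
[{"x": 0.0201, "y": -0.0329, "z": 0.0007, "rx": -0.0003, "ry": 0.0004, "rz": 0.0279}, {"x": 0.0192, "y": -0.0334, "z": 0.0007, "rx": -0.0003, "ry": 0.0004, "rz": 0.0279}, {"x": 0.0182, "y": -0.0339, "z": 0.0007, "rx": -0.0003, "ry": 0.0004, "rz": 0.0279}, {"x": 0.0173, "y": -0.0344, "z": 0.0007, "rx": -0.0003, "ry": 0.0004, "rz": 0.0279}, {"x": 0.0163, "y": -0.0349, "z": 0.0007, "rx": -0.0003, "ry": 0.0004, "rz": 0.0279}, {"x": 0.0153, "y": -0.0353, "z": 0.0007, "rx": -0.0003, "ry": 0.0004, "rz": 0.0279}, {"x": 0.0143, "y": -0.0358, "z": 0.0007, "rx": -0.0003, "ry": 0.0004, "rz": 0.0279}, {"x": 0.0133, "y": -0.0361, "z": 0.0007, "rx": -0.0003, "ry": 0.0004, "rz": 0.0279}, {"x": 0.0123, "y": -0.0365, "z": 0.0007, "rx": -0.0003, "ry": 0.0004, "rz": 0.0279}]
```

View pics/j_wrist.png

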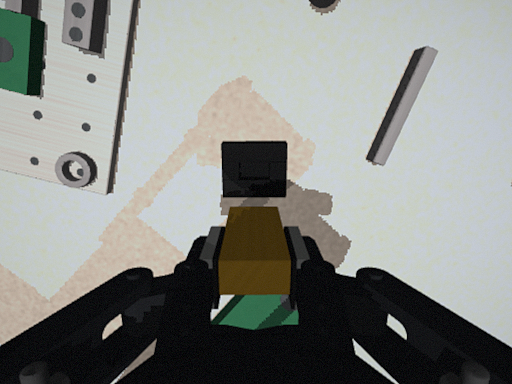

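The block is held upright and square between the pads (brass front face at (255,250), empty rest at (253,170)). Moving to above the gap.

```bash
python3 -m handwheel '[{"x":0.02,"y":-0.033,"z":0,"rx":0,"ry":0,"rz":0.028},{"x":0.019,"y":-0.033,"z":0,"rx":0,"ry":0,"rz":0.028},{"x":0.018,"y":-0.034,"z":0,"rx":0,"ry":0,"rz":0.028},{"x":0.017,"y":-0.034,"z":0,"rx":0,"ry":0,"rz":0.028},{"x":0.016,"y":-0.035,"z":0,"rx":0,"ry":0,"rz":0.028},{"x":0.015,"y":-0.035,"z":0,"rx":0,"ry":0,"rz":0.028},{"x":0.014,"y":-0.036,"z":0,"rx":0,"ry":0,"rz":0.028},{"x":0.013,"y":-0.036,"z":0,"rx":0,"ry":0,"rz":0.028},{"x":0.012,"y":-0.036,"z":0,"rx":0,"ry":0,"rz":0.028},{"x":0,"y":0,"z":0,"rx":0,"ry":0,"rz":0}]'
python3 - <<'E'
from h import *
st()
plan([.659,.0209,.15],np.radians(-7.65),n=3)
E
```

```text
time_s: 14.4
eef_pos: [0.6503, 0.031, 0.171]
tool_rot: [-0.005, 0.997, -0.073, -0.022]
contact_force: [-0.3, -0.9, -2.1]
opening: 0.0293
t 14.4 pos [0.6503 0.031  0.171 ] yaw -8.37 zax [-0.0432  0.0129 -0.999 ] F [-0.3 -0.9 -2.1] M [-0.02  0.03  0.05] op 0.0293
d [ 0.0087 -0.0101 -0.021 ] rv [-0.0068  0.0446 -0.0127]
[{"x": 0.0037, "y": 0.0029, "z": 0.0068, "rx": -0.0023, "ry": 0.0149, "rz": -0.0042}, {"x": 0.0035, "y": 0.0029, "z": 0.0069, "rx": -0.0023, "ry": 0.0149, "rz": -0.0042}, {"x": 0.0034, "y": 0.0029, "z": 0.0069, "rx": -0.0023, "ry": 0.0149, "rz": -0.0042}]
```

```bash
python3 -m handwheel '[{"x":0.0037,"y":0.003,"z":0.007,"rx":-0.0023,"ry":0.015,"rz":-0.004},{"x":0.0035,"y":0.003,"z":0.007,"rx":-0.0023,"ry":0.015,"rz":-0.004},{"x":0.0034,"y":0.003,"z":0.007,"rx":-0.0023,"ry":0.015,"rz":-0.004},{"x":0,"y":0,"z":0,"rx":0,"ry":0,"rz":0}]'
python3 - <<'E'
from h import *
st()
plan([.659,.0209,.11],np.radians(-7.65),n=2)
E
```

```text
time_s: 14.9
eef_pos: [0.656, 0.017, 0.1442]
tool_rot: [0.001, 0.998, -0.068, -0.002]
contact_force: [0.1, 0.1, -3.0]
opening: 0.0291
t 14.9 pos [0.656  0.017  0.1442] yaw -7.76 zax [-0.005  -0.0024 -1.    ] F [ 0.1  0.1 -3. ] M [-0.01  0.04  0.  ] op 0.0291
d [ 0.003   0.0039 -0.0342] rv [ 0.003   0.0046 -0.002 ]
[{"x": 0.0013, "y": -0.0022, "z": 0.0171, "rx": 0.0015, "ry": 0.0023, "rz": -0.001}, {"x": 0.0013, "y": -0.0021, "z": 0.0171, "rx": 0.0015, "ry": 0.0023, "rz": -0.001}]
```

```bash
python3 -m handwheel '[{"x":0.0013,"y":-0.0022,"z":0.017,"rx":0.0015,"ry":0.0023,"rz":-0.001},{"x":0.0013,"y":-0.002,"z":0.017,"rx":0.0015,"ry":0.0023,"rz":-0.001},{"x":0,"y":0,"z":0,"rx":0,"ry":0,"rz":0}]'
python3 - <<'E'
from h import *
st()
plan([.659,.0209,.09],np.radians(-7.65),n=1)
for n in ['wrist','scene']:
    d=snap(n); cv2.imwrite(f'pics/k_{n}.png',d['frame'])
E
```

```text
time_s: 15.28
eef_pos: [0.6595, 0.0191, 0.1108]
tool_rot: [0.0, 0.998, -0.068, 0.001]
contact_force: [-0.1, -0.5, -1.4]
opening: 0.029
t 15.275 pos [0.6595 0.0191 0.1108] yaw -7.77 zax [ 2.8e-03 -3.0e-04 -1.0e+00] F [-0.1 -0.5 -1.4] M [-0.04  0.04 -0.02] op 0.029
d [-0.0005  0.0018 -0.0208] rv [-0.0001 -0.0028 -0.0022]
[{"x": -0.0008, "y": -0.0017, "z": 0.0208, "rx": -0.0001, "ry": -0.0028, "rz": -0.0022}]
```

View pics/k_wrist.png

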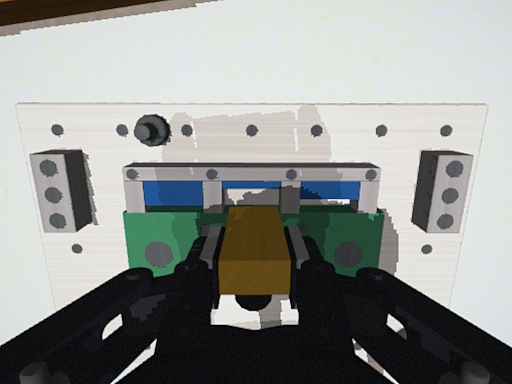

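The block hangs above the middle recess, the recess showing above it at (252,190). Lowering to just over the fence and re-checking.

```bash
python3 -m handwheel '[{"x":-0.0004,"y":-0.001,"z":0.013,"rx":0,"ry":-0.002,"rz":-0.002},{"x":-0.0004,"y":-0.001,"z":0.013,"rx":0,"ry":-0.002,"rz":0},{"x":0,"y":0,"z":0,"rx":0,"ry":0,"rz":0}]'
python3 - <<'E'
from h import *
import pickle
st()
plan([.659,.0209,.079],np.radians(-7.65),n=1)
for n in ['wrist','side','scene']:
    d=snap(n); cv2.imwrite(f'pics/l_{n}.png',d['frame']); pickle.dump(d,open(f'l_{n}.pkl','wb'))
cv2.imwrite('pics/l_scenec.png',cv2.resize(d['frame'][200:285,200:340],None,fx=5,fy=5,interpolation=cv2.INTER_CUBIC))
E
```

```text
time_s: 15.75
eef_pos: [0.661, 0.021, 0.0862]
tool_rot: [-0.0, 0.998, -0.067, 0.002]
contact_force: [0.1, 0.4, -1.9]
opening: 0.0287
t 15.75 pos [0.661  0.021  0.0862] yaw -7.66 zax [ 4.3e-03 -2.0e-04 -1.0e+00] F [ 0.1  0.4 -1.9] M [-0.02 -0.03 -0.01] op 0.0287
d [-0.002  -0.0001 -0.0072] rv [-0.0003 -0.0043 -0.0002]
[{"x": -0.002, "y": 0.0004, "z": 0.0072, "rx": -0.0003, "ry": -0.0043, "rz": -0.0002}]
```

View pics/l_wrist.png

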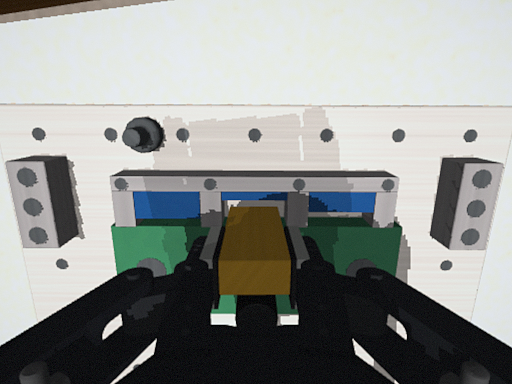

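View pics/l_scenec.png

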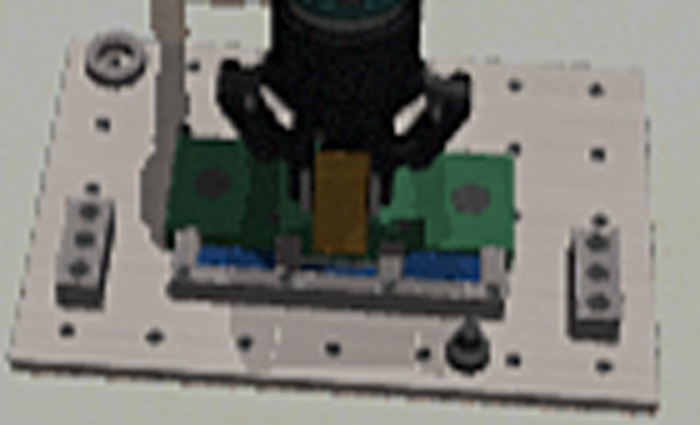

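```bash
python3 -m handwheel '[{"x":-0.002,"y":0.0003,"z":0.005,"rx":0,"ry":-0.0043,"rz":0},{"x":0,"y":0,"z":0,"rx":0,"ry":0,"rz":0}]'
cat > meas.py <<'E'
from h import *
st()
plan([.659,.0209,.079],np.radians(-7.65),n=1)
d=snap('wrist'); cv2.imwrite('pics/m_%d.png'%int(readout.sense()['time_s']*100),d['frame'])
W=cloud(d); z=W[...,2]; im=d['frame'].astype(int); B,G,Rr=im[...,0],im[...,1],im[...,2]
a=np.radians(-7.65); X=W[...,0]*np.cos(a)+W[...,1]*np.sin(a)-.6409; Y=-W[...,0]*np.sin(a)+W[...,1]*np.cos(a)-.1084
m=(Rr>B+40)&(G>B+20)&(abs(Y)<.03)&(abs(X)<.05)
face=m&(z<.105)&(z>.04)
for lo in np.arange(.035,.11,.01):
    q=m&(z>lo)&(z<lo+.01)
    if q.sum()>30: print('brass z',lo.round(3),q.sum(),'x',np.median(X[q]).round(4),'y',np.percentile(Y[q],[2,98]).round(4),'min z',z[q].min().round(4))
b=(B>Rr+40)&(B>G+25)&(abs(z-.036)<.004)
for nm,y0 in (('wide',0),('nar',.058),('mid',-.058)):
    q=b&(abs(Y-y0)<.02); 
    if q.sum()>5: print(nm,'blue top x range',np.percentile(X[q],[3,97]).round(4),q.sum())
g=(G>B+15)&(G>Rr+25)&(abs(z-.034)<.003)&(abs(Y)<.1)
for y0 in (-.08,-.04,.04,.08):
    q=g&(abs(Y-y0)<.01)
    if q.sum()>5: print('slab front at',y0,np.percentile(X[q],99).round(4))
E
python3 meas.py
```

```text
time_s: 16.15
eef_pos: [0.6605, 0.0208, 0.0831]
tool_rot: [-0.0, 0.998, -0.067, 0.002]
contact_force: [-0.0, -0.1, -2.8]
opening: 0.0291
t 16.15 pos [0.6605 0.0208 0.0831] yaw -7.66 zax [ 0.0039  0.     -1.    ] F [-0.  -0.1 -2.8] M [-0.01  0.02 -0.05] op 0.0291
d [-0.0015  0.0001 -0.0041] rv [-0.0006 -0.0039 -0.0002]
[{"x": -0.0015, "y": 0.0001, "z": 0.0041, "rx": -0.0006, "ry": -0.0039, "rz": -0.0002}]
brass z 0.045 198 x 0.0188 y [-0.0136  0.014 ] min z 0.0468
brass z 0.055 325 x 0.0187 y [-0.0138  0.0139] min z 0.055
brass z 0.065 356 x 0.0187 y [-0.0141  0.0137] min z 0.065
brass z 0.075 429 x 0.0187 y [-0.0143  0.0134] min z 0.075
brass z 0.085 512 x 0.0186 y [-0.0142  0.0133] min z 0.085
brass z 0.095 622 x 0.0185 y [-0.0143  0.0134] min z 0.095
brass z 0.105 2529 x 0.014 y [-0.0145  0.0135] min z 0.105
wide blue top x range [0.0194 0.0249] 513
nar blue top x range [0.0071 0.0246] 1652
mid blue top x range [0.0115 0.0242] 1153
slab front at -0.08 -0.0007
slab front at -0.04 -0.0002
slab front at 0.04 -0.0004
slab front at 0.08 0.0001
```

The measurements agree: block +x face at 18.8 mm, blue step at about 19.2 mm, slab front at about -0.3 mm. It needs about 1.3 mm back, then down.

```bash
python3 -m handwheel '[{"x":-0.0022,"y":0,"z":0.001,"rx":0,"ry":-0.005,"rz":0},{"x":0,"y":0,"z":0,"rx":0,"ry":0,"rz":0}]'
python3 meas.py
```

```text
time_s: 16.45
eef_pos: [0.6587, 0.0211, 0.0826]
tool_rot: [-0.0, 0.998, -0.067, 0.0]
contact_force: [-0.8, 0.2, -1.4]
opening: 0.0292
t 16.45 pos [0.6587 0.0211 0.0826] yaw -7.66 zax [ 1.e-04  6.e-04 -1.e+00] F [-0.8  0.2 -1.4] M [ 0.01 -0.    0.02] op 0.0292
d [ 0.0003 -0.0002 -0.0036] rv [-0.0006  0.     -0.0002]
[{"x": 0.0003, "y": 0.0002, "z": 0.0036, "rx": -0.0006, "ry": 0.0, "rz": -0.0002}]
brass z 0.045 214 x 0.0169 y [-0.0138  0.0138] min z 0.047
brass z 0.055 326 x 0.0169 y [-0.0136  0.0139] min z 0.055
brass z 0.065 364 x 0.0169 y [-0.0141  0.0139] min z 0.065
brass z 0.075 423 x 0.0168 y [-0.0141  0.0134] min z 0.075
brass z 0.085 532 x 0.0168 y [-0.0143  0.0134] min z 0.085
brass z 0.095 634 x 0.0168 y [-0.0142  0.0134] min z 0.095
brass z 0.105 2983 x 0.0116 y [-0.0145  0.0135] min z 0.105
wide blue top x range [0.0195 0.0244] 477
nar blue top x range [0.0072 0.0248] 1689
mid blue top x range [0.0115 0.0244] 1199
slab front at -0.08 -0.0004
slab front at -0.04 -0.0003
slab front at 0.04 0.0
slab front at 0.08 -0.0
```

```bash
python3 -m handwheel '[{"x":0.0004,"y":0,"z":0.004,"rx":0,"ry":-0.001,"rz":0},{"x":0,"y":0,"z":0,"rx":0,"ry":0,"rz":0}]'
python3 meas.py | grep -v brass.*0.[0][6789]
```

```text
time_s: 16.75
eef_pos: [0.6594, 0.021, 0.0785]
tool_rot: [-0.0, 0.998, -0.067, -0.0]
contact_force: [-0.0, -0.8, -2.6]
opening: 0.0293
t 16.75 pos [0.6594 0.021  0.0785] yaw -7.67 zax [-4.e-04  7.e-04 -1.e+00] F [-0.  -0.8 -2.6] M [-0.03 -0.06  0.  ] op 0.0293
d [-0.0004 -0.0001  0.0005] rv [-0.0006  0.0004 -0.0003]
[{"x": -0.0004, "y": 0.0002, "z": -0.0005, "rx": -0.0006, "ry": 0.0004, "rz": -0.0003}]
brass z 0.035 58 x 0.0176 y [-0.0137  0.0136] min z 0.0425
brass z 0.045 274 x 0.0176 y [-0.0137  0.0139] min z 0.045
brass z 0.055 349 x 0.0175 y [-0.0139  0.0137] min z 0.055
brass z 0.105 2845 x 0.0113 y [-0.0145  0.0136] min z 0.105
wide blue top x range [0.0194 0.0249] 554
nar blue top x range [0.007  0.0246] 1742
mid blue top x range [0.0116 0.0242] 1224
slab front at -0.08 -0.0007
slab front at -0.04 -0.0004
slab front at 0.04 -0.0001
slab front at 0.08 0.0
```

Centred (1.6..17.6 in a gap of about -0.2..19.3), bottom at about 42 mm. Sinking in below the fence top.

```bash
python3 -m handwheel '[{"x":-0.0003,"y":0,"z":0.004,"rx":0,"ry":0,"rz":0},{"x":-0.0003,"y":0,"z":0.004,"rx":0,"ry":0,"rz":0},{"x":0,"y":0,"z":0,"rx":0,"ry":0,"rz":0}]'
python3 meas.py | grep -v brass.*0.[0][6789]
```

```text
time_s: 17.18
eef_pos: [0.6589, 0.0211, 0.0701]
tool_rot: [-0.0, 0.998, -0.067, -0.0]
contact_force: [0.3, 0.2, -2.0]
opening: 0.0288
t 17.175 pos [0.6589 0.0211 0.0701] yaw -7.66 zax [-1.e-04  7.e-04 -1.e+00] F [ 0.3  0.2 -2. ] M [-0.05  0.01  0.05] op 0.0288
d [ 0.0001 -0.0002  0.0089] rv [-0.0007  0.0002 -0.0002]
[{"x": 0.0002, "y": 0.0002, "z": -0.0089, "rx": -0.0007, "ry": 0.0002, "rz": -0.0002}]
brass z 0.035 280 x 0.017 y [-0.0137  0.0139] min z 0.035
brass z 0.045 339 x 0.017 y [-0.0137  0.0141] min z 0.0452
brass z 0.055 380 x 0.017 y [-0.0139  0.0139] min z 0.055
wide blue top x range [0.0196 0.0249] 564
nar blue top x range [0.0069 0.0246] 1881
mid blue top x range [0.0116 0.0242] 1335
slab front at -0.08 -0.0007
slab front at -0.04 -0.0002
slab front at 0.04 -0.0001
slab front at 0.08 0.0
```

The foot is inside the gap (about 33 mm) with no contact force. Continuing down.

```bash
python3 -m handwheel '[{"x":0.0004,"y":0,"z":0.004,"rx":0,"ry":0,"rz":0},{"x":0,"y":0,"z":0.004,"rx":0,"ry":0,"rz":0},{"x":-0.0002,"y":0,"z":0.004,"rx":0,"ry":0,"rz":0},{"x":0,"y":0,"z":0,"rx":0,"ry":0,"rz":0}]'
python3 meas.py | grep -v brass.*0.[0][6789]
```

```text
time_s: 17.73
eef_pos: [0.6592, 0.0211, 0.0574]
tool_rot: [-0.0, 0.998, -0.067, 0.0]
contact_force: [-0.2, 0.0, -1.6]
opening: 0.0293
t 17.725 pos [0.6592 0.0211 0.0574] yaw -7.66 zax [ 2.e-04  7.e-04 -1.e+00] F [-0.2  0.  -1.6] M [ 0.02 -0.01 -0.  ] op 0.0293
d [-0.0002 -0.0002  0.0216] rv [-0.0007 -0.0001 -0.0001]
[{"x": -0.0002, "y": 0.0002, "z": -0.0216, "rx": -0.0007, "ry": -0.0001, "rz": -0.0001}]
brass z 0.035 359 x 0.0174 y [-0.0137  0.014 ] min z 0.0351
brass z 0.045 387 x 0.0174 y [-0.0138  0.0137] min z 0.045
brass z 0.055 470 x 0.0174 y [-0.0141  0.0134] min z 0.055
wide blue top x range [0.0194 0.0247] 645
nar blue top x range [0.007  0.0245] 2114
mid blue top x range [0.0117 0.0242] 1485
slab front at -0.08 -0.0004
slab front at -0.04 -0.0001
slab front at 0.04 -0.0001
slab front at 0.08 0.0001
```

```bash
python3 -m handwheel '[{"x":-0.0001,"y":0,"z":0.004,"rx":0,"ry":0,"rz":0},{"x":0,"y":0,"z":0.0008,"rx":0,"ry":0,"rz":0},{"x":0,"y":0,"z":0.0005,"rx":0,"ry":0,"rz":0}]'
python3 -c "
from h import *
st()"
```

```text
time_s: 18.15
eef_pos: [0.6596, 0.0211, 0.0522]
tool_rot: [-0.0, 0.998, -0.067, 0.001]
contact_force: [-0.4, -0.2, 1.7]
opening: 0.0292
t 18.15 pos [0.6596 0.0211 0.0522] yaw -7.66 zax [ 1.4e-03  6.0e-04 -1.0e+00] F [-0.4 -0.2  1.7] M [ 0.08 -0.03 -0.05] op 0.0292
```

```bash
python3 -m handwheel '[{"x":0,"y":0,"z":0.0008,"rx":0,"ry":0,"rz":0}]'
python3 -c "
from h import *
st()"
python3 -m handwheel '[{"x":0,"y":0,"z":0,"rx":0,"ry":0,"rz":0},{"x":0,"y":0,"z":0,"rx":0,"ry":0,"rz":0},{"x":0,"y":0,"z":0,"rx":0,"ry":0,"rz":0},{"x":0,"y":0,"z":0,"rx":0,"ry":0,"rz":0}]' 0.6
python3 meas.py
```

```text
time_s: 18.27
eef_pos: [0.6597, 0.0211, 0.0522]
tool_rot: [-0.0, 0.998, -0.067, 0.001]
contact_force: [-1.2, 0.5, 4.9]
opening: 0.029
t 18.275 pos [0.6597 0.0211 0.0522] yaw -7.66 zax [ 1.8e-03  5.0e-04 -1.0e+00] F [-1.2  0.5  4.9] M [ 0.    0.37 -0.  ] op 0.029
time_s: 18.77
eef_pos: [0.6607, 0.021, 0.053]
tool_rot: [-0.0, 0.998, -0.067, 0.002]
contact_force: [0.9, -0.6, 0.9]
opening: 0.0512
t 18.775 pos [0.6607 0.021  0.053 ] yaw -7.66 zax [ 4.3e-03  4.0e-04 -1.0e+00] F [ 0.9 -0.6  0.9] M [-0.03 -0.02  0.04] op 0.0512
d [-0.0017 -0.0001  0.026 ] rv [-0.0009 -0.0042 -0.0002]
[{"x": -0.0016, "y": 0.0003, "z": -0.026, "rx": -0.0009, "ry": -0.0042, "rz": -0.0002}]
brass z 0.035 365 x 0.018 y [-0.0138  0.0143] min z 0.035
brass z 0.045 419 x 0.018 y [-0.0136  0.0141] min z 0.045
brass z 0.055 520 x 0.0179 y [-0.0138  0.0142] min z 0.055
brass z 0.065 636 x 0.0179 y [-0.0138  0.0142] min z 0.065
brass z 0.075 3083 x 0.0125 y [-0.0139  0.0143] min z 0.075
brass z 0.085 31 x 0.0132 y [-0.0124  0.0117] min z 0.085
wide blue top x range [0.0194 0.0248] 681
nar blue top x range [0.0072 0.0246] 2121
mid blue top x range [0.0116 0.0243] 1532
slab front at -0.08 -0.0008
slab front at -0.04 -0.015
slab front at 0.04 -0.0171
slab front at 0.08 -0.0
```

The block stands on the plate at contact height, upright, and is released (faces at about 2.0 and 18.0 mm in the 19 mm gap). Retreating straight up, then over the knob.

```bash
python3 -m handwheel '[{"x":-0.0006,"y":0,"z":-0.015,"rx":0,"ry":-0.002,"rz":0},{"x":0,"y":0,"z":-0.025,"rx":0,"ry":0,"rz":0},{"x":0,"y":0,"z":-0.03,"rx":0,"ry":0,"rz":0},{"x":0,"y":0,"z":-0.02,"rx":0,"ry":0,"rz":0},{"x":0,"y":0,"z":0,"rx":0,"ry":0,"rz":0}]'
python3 meas.py
python3 -c "
from h import *
plan([.6053,.0275,.125],np.radians(-7.65),n=3)"
```

```text
time_s: 19.45
eef_pos: [0.6606, 0.021, 0.1495]
tool_rot: [-0.0, 0.998, -0.067, 0.002]
contact_force: [0.2, -0.4, -0.3]
opening: 0.0513
t 19.45 pos [0.6606 0.021  0.1495] yaw -7.66 zax [ 5.e-03  5.e-04 -1.e+00] F [ 0.2 -0.4 -0.3] M [-0.01  0.03  0.  ] op 0.0513
d [-0.0016 -0.0001 -0.0705] rv [-0.0011 -0.0049 -0.0002]
[{"x": -0.002, "y": 0.0004, "z": 0.0705, "rx": -0.0011, "ry": -0.0049, "rz": -0.0002}]
brass z 0.035 90 x 0.0182 y [-0.0136  0.0143] min z 0.0352
brass z 0.045 104 x 0.0182 y [-0.0133  0.0138] min z 0.0453
brass z 0.055 109 x 0.0181 y [-0.0133  0.014 ] min z 0.055
brass z 0.065 140 x 0.0181 y [-0.0135  0.014 ] min z 0.0653
brass z 0.075 974 x 0.0116 y [-0.0139  0.0142] min z 0.075
wide blue top x range [0.0184 0.0245] 291
nar blue top x range [0.0075 0.0243] 934
mid blue top x range [0.012  0.0245] 686
slab front at -0.08 -0.0008
slab front at -0.04 -0.002
slab front at 0.04 -0.0006
slab front at 0.08 0.0003
d [-0.0547  0.0065 -0.0234] rv [-0.001  -0.0029 -0.0002]
[{"x": -0.0184, "y": 0.0003, "z": 0.0077, "rx": -0.0003, "ry": -0.001, "rz": -0.0001}, {"x": -0.0184, "y": 0.0003, "z": 0.0078, "rx": -0.0003, "ry": -0.001, "rz": -0.0001}, {"x": -0.0184, "y": 0.0003, "z": 0.0078, "rx": -0.0003, "ry": -0.001, "rz": -0.0001}]
```

```bash
python3 -m handwheel '[{"x":-0.018,"y":0,"z":0,"rx":0,"ry":-0.001,"rz":0},{"x":-0.018,"y":0,"z":0,"rx":0,"ry":-0.001,"rz":0},{"x":-0.018,"y":0,"z":0.005,"rx":0,"ry":-0.001,"rz":0},{"x":0,"y":0,"z":0,"rx":0,"ry":0,"rz":0}]' 0.7
python3 - <<'E'
from h import *
st()
plan([.6053,.0275,.115],np.radians(-7.65),n=1)
d=snap('wrist'); cv2.imwrite('pics/n_wrist.png',d['frame'])
W=cloud(d); z=W[...,2]
km=(z>.066)&(z<.08)&(abs(W[...,1]-.027)<.03)&(W[...,0]<.635)
q=W[km]; print('knob',cv2.minEnclosingCircle(q[:,:2].astype(np.float32)),len(q))
E
```

```text
time_s: 20.0
eef_pos: [0.6026, 0.0285, 0.1393]
tool_rot: [-0.001, 0.998, -0.067, -0.003]
contact_force: [0.0, -0.4, -0.3]
opening: 0.0601
t 20.0 pos [0.6026 0.0285 0.1393] yaw -7.68 zax [-0.0069  0.0015 -1.    ] F [ 0.  -0.4 -0.3] M [-0.03 -0.01  0.06] op 0.0601
d [ 0.0027 -0.001  -0.0243] rv [-0.0006  0.0071 -0.0004]
[{"x": 0.003, "y": 0.0006, "z": 0.0243, "rx": -0.0006, "ry": 0.0071, "rz": -0.0004}]
knob ((0.6053067445755005, 0.02641458995640278), 0.012947587296366692) 1009
```

View pics/n_wrist.png

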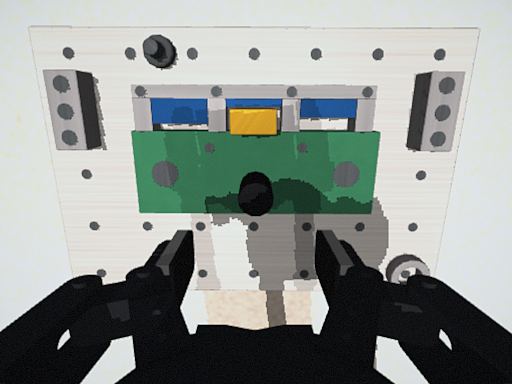

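The block stands in the middle recess (top at (254,122)), the slab is flush, and the knob measures at (0.6053, 0.0264). Descending on the knob.

```bash
python3 -m handwheel '[{"x":0.003,"y":0.0012,"z":0.018,"rx":0,"ry":0.007,"rz":0},{"x":0,"y":0,"z":0.018,"rx":0,"ry":0,"rz":0},{"x":0,"y":0,"z":0.018,"rx":0,"ry":0,"rz":0},{"x":0,"y":0,"z":0.018,"rx":0,"ry":0,"rz":0},{"x":0,"y":0,"z":0.01,"rx":0,"ry":0,"rz":0},{"x":0,"y":0,"z":0,"rx":0,"ry":0,"rz":0}]'
python3 - <<'E'
from h import *
st()
plan([.6053,.0267,.0405],np.radians(-7.65),n=1)
E
```

```text
time_s: 20.8
eef_pos: [0.6141, 0.0256, 0.0548]
tool_rot: [-0.0, 0.998, -0.067, 0.004]
contact_force: [-0.0, -0.1, -0.3]
opening: 0.06
t 20.8 pos [0.6141 0.0256 0.0548] yaw -7.71 zax [ 8.8e-03 -3.0e-04 -1.0e+00] F [-0.  -0.1 -0.3] M [0.01 0.   0.01] op 0.06
d [-0.0088  0.0011 -0.0143] rv [-0.0008 -0.0087 -0.0011]
[{"x": -0.009, "y": 0.0001, "z": 0.0142, "rx": -0.0008, "ry": -0.0087, "rz": -0.0011}]
```

```bash
python3 -m handwheel '[{"x":-0.0095,"y":0,"z":0.006,"rx":0,"ry":-0.009,"rz":0},{"x":-0.001,"y":0,"z":0.006,"rx":0,"ry":-0.001,"rz":0},{"x":0,"y":0,"z":0,"rx":0,"ry":0,"rz":0}]'
python3 - <<'E'
from h import *
st()
plan([.6053,.0267,.0405],np.radians(-7.65),n=1)
E
```

```text
time_s: 21.18
eef_pos: [0.6042, 0.0269, 0.0432]
tool_rot: [-0.0, 0.998, -0.067, 0.0]
contact_force: [-0.6, 0.4, 0.9]
opening: 0.0595
t 21.175 pos [0.6042 0.0269 0.0432] yaw -7.71 zax [ 7.e-04  9.e-04 -1.e+00] F [-0.6  0.4  0.9] M [-0.01  0.03 -0.02] op 0.0595
d [ 0.0011 -0.0002 -0.0027] rv [-0.001  -0.0005 -0.0011]
[{"x": 0.0011, "y": 0.0001, "z": 0.0027, "rx": -0.001, "ry": -0.0005, "rz": -0.0011}]
```

```bash
python3 -m handwheel '[{"x":0.0012,"y":0,"z":0.0024,"rx":0,"ry":0,"rz":0},{"x":0,"y":0,"z":0,"rx":0,"ry":0,"rz":0},{"x":0,"y":0,"z":0,"rx":0,"ry":0,"rz":0},{"x":0,"y":0,"z":0,"rx":0,"ry":0,"rz":0},{"x":0,"y":0,"z":0,"rx":0,"ry":0,"rz":0},{"x":0,"y":0,"z":0,"rx":0,"ry":0,"rz":0}]' 0.15
python3 -m handwheel '[{"x":0.002,"y":0,"z":0,"rx":0,"ry":0,"rz":0},{"x":0.002,"y":0,"z":0,"rx":0,"ry":0,"rz":0}]'
python3 -c "
from h import *
st()"
```

```text
time_s: 21.92
eef_pos: [0.6059, 0.027, 0.0415]
tool_rot: [-0.001, 0.998, -0.067, 0.001]
contact_force: [-0.5, 0.6, 0.2]
opening: 0.0245
time_s: 22.18
eef_pos: [0.6058, 0.0271, 0.0415]
tool_rot: [-0.001, 0.998, -0.067, -0.003]
contact_force: [-5.7, 0.7, 4.1]
opening: 0.0245
t 22.175 pos [0.6058 0.0271 0.0415] yaw -7.72 zax [-0.0065  0.0021 -1.    ] F [-5.7  0.7  4.1] M [ 0.11  0.58 -0.03] op 0.0245
```

```bash
python3 -m handwheel '[{"x":0.004,"y":0,"z":0,"rx":0,"ry":0.005,"rz":0},{"x":0.005,"y":0,"z":0,"rx":0,"ry":0.005,"rz":0},{"x":0.005,"y":0,"z":0,"rx":0,"ry":0.005,"rz":0}]'
python3 meas.py
```

```text
time_s: 22.55
eef_pos: [0.6058, 0.0271, 0.0417]
tool_rot: [-0.001, 0.998, -0.067, -0.01]
contact_force: [-10.5, 2.0, 10.0]
opening: 0.0246
t 22.55 pos [0.6058 0.0271 0.0417] yaw -7.71 zax [-0.0198  0.0031 -0.9998] F [-10.5   2.   10. ] M [ 0.33  1.22 -0.04] op 0.0246
d [ 0.0532 -0.0062  0.0373] rv [-0.0005  0.02   -0.001 ]
[{"x": 0.0528, "y": -0.001, "z": -0.0384, "rx": -0.0005, "ry": 0.02, "rz": -0.001}]
brass z 0.035 114 x 0.018 y [-0.0129  0.0234] min z 0.035
brass z 0.045 64 x 0.0179 y [-0.0128  0.0131] min z 0.0492
brass z 0.055 140 x 0.0179 y [-0.0127  0.0135] min z 0.0552
brass z 0.065 153 x 0.0179 y [-0.0127  0.0132] min z 0.0671
brass z 0.075 4484 x 0.0105 y [-0.0139  0.0145] min z 0.0764
brass z 0.085 108 x 0.01 y [-0.0135  0.0129] min z 0.085
wide blue top x range [0.0193 0.0247] 1119
nar blue top x range [0.0069 0.0243] 3419
mid blue top x range [0.0111 0.0243] 2549
slab front at -0.08 -0.0007
slab front at -0.04 -0.0007
slab front at 0.04 -0.0002
slab front at 0.08 -0.0003
```

The push is 10 N but the tool has tilted by 1.1°. I'll level it out, check the slab's top plane in depth, and hold with a moderate push.

```bash
cat > tilt.py <<'E'
from h import *
st(); d=snap('wrist'); W=cloud(d); z=W[...,2]; im=d['frame'].astype(int); B,G,Rr=im[...,0],im[...,1],im[...,2]
a=np.radians(-7.65); X=W[...,0]*np.cos(a)+W[...,1]*np.sin(a)-.6409; Y=-W[...,0]*np.sin(a)+W[...,1]*np.cos(a)-.1084
g=(G>B+12)&(G>Rr+20)&(abs(z-.035)<.005)&(X<-.003)&(X>-.068)&(abs(Y)<.098)
A=np.c_[X[g],Y[g],np.ones(g.sum())]; s=np.linalg.lstsq(A,z[g],rcond=None)[0]; print('slab slope x,y deg',np.degrees(s[:2]).round(2),'z at front',s[2].round(4),g.sum())
f=(abs(z-.0365)<.003)&(X>.027)&(X<.034)&(abs(Y)<.09)
p=(abs(z-.0145)<.003)&(X>.045)&(X<.075)&(abs(Y)<.12)
A=np.c_[X[p],Y[p],np.ones(p.sum())]; s=np.linalg.lstsq(A,z[p],rcond=None)[0]; print('plate slope',np.degrees(s[:2]).round(2),p.sum())
E
python3 tilt.py
python3 -m handwheel '[{"x":0,"y":0,"z":0,"rx":-0.002,"ry":0.018,"rz":0},{"x":0.001,"y":0,"z":0,"rx":0,"ry":0.008,"rz":0}]'
python3 tilt.py
```

```text
t 22.6 pos [0.6058 0.027  0.0417] yaw -7.71 zax [-0.02    0.0031 -0.9998] F [-11.    1.2  10.1] M [ 0.25  1.28 -0.02] op 0.0246
slab slope x,y deg [-0.33 -0.03] z at front 0.0338 32081
plate slope [-0.03 -0.01] 26563
time_s: 22.9
eef_pos: [0.6054, 0.0272, 0.0414]
tool_rot: [0.001, 0.998, -0.067, 0.002]
contact_force: [-4.5, 0.6, 3.1]
opening: 0.0244
t 22.9 pos [0.6054 0.0272 0.0414] yaw -7.74 zax [ 0.004  -0.0019 -1.    ] F [-4.5  0.6  3.1] M [ 0.31  0.78 -0.13] op 0.0244
slab slope x,y deg [ 0.09 -0.03] z at front 0.0338 32754
plate slope [-0.08 -0.01] 26639
```

```bash
python3 -m handwheel '[{"x":0.003,"y":0,"z":0,"rx":0.001,"ry":0.002,"rz":0}]'
python3 tilt.py
```

```text
time_s: 23.08
eef_pos: [0.606, 0.0271, 0.0414]
tool_rot: [0.0, 0.998, -0.067, 0.001]
contact_force: [-9.0, 1.6, 7.3]
opening: 0.0246
t 23.075 pos [0.606  0.0271 0.0414] yaw -7.72 zax [ 1.e-03 -6.e-04 -1.e+00] F [-9.   1.6  7.3] M [ 0.26  1.4  -0.  ] op 0.0246
slab slope x,y deg [ 0.06 -0.03] z at front 0.0338 32218
plate slope [-0.04 -0.02] 27141
```

9 N, level and square. Last check pictures before handing in.

```bash
python3 meas.py | grep -v brass.*0.[0][5]; python3 - <<'E'
from h import *
d=snap('wrist'); a=d['frame']; e=snap('scene')['frame']
cv2.imwrite('pics/z.png',np.hstack([cv2.resize(a,(512,384))[:, :400],cv2.resize(e[190:290,195:345],(400,267))[:267].copy() if 0 else cv2.copyMakeBorder(cv2.resize(e[190:290,195:345],(400,267)),0,117,0,0,cv2.BORDER_CONSTANT)]))
st()
E
```

```text
t 23.125 pos [0.606  0.0271 0.0415] yaw -7.73 zax [ 8.e-04 -5.e-04 -1.e+00] F [-7.4  0.7  6.8] M [ 0.29  1.2  -0.  ] op 0.0246
d [ 0.053  -0.0062  0.0375] rv [ 0.0004 -0.0008 -0.0013]
[{"x": 0.0534, "y": -0.001, "z": -0.0375, "rx": 0.0004, "ry": -0.0008, "rz": -0.0013}]
brass z 0.035 64 x 0.018 y [-0.0121  0.0231] min z 0.0351
brass z 0.065 74 x 0.0179 y [-0.0123  0.0129] min z 0.0692
brass z 0.075 4376 x 0.0104 y [-0.0139  0.0144] min z 0.076
brass z 0.085 122 x 0.0111 y [-0.0134  0.014 ] min z 0.085
wide blue top x range [0.0191 0.0246] 1080
nar blue top x range [0.007  0.0246] 3437
mid blue top x range [0.0113 0.0245] 2528
slab front at -0.08 -0.001
slab front at -0.04 -0.0005
slab front at 0.04 -0.0005
slab front at 0.08 -0.0005
t 23.275 pos [0.606  0.0271 0.0414] yaw -7.73 zax [ 1.e-03 -6.e-04 -1.e+00] F [-7.   0.7  5.4] M [ 0.29  1.17 -0.01] op 0.0247
```

View pics/z.png

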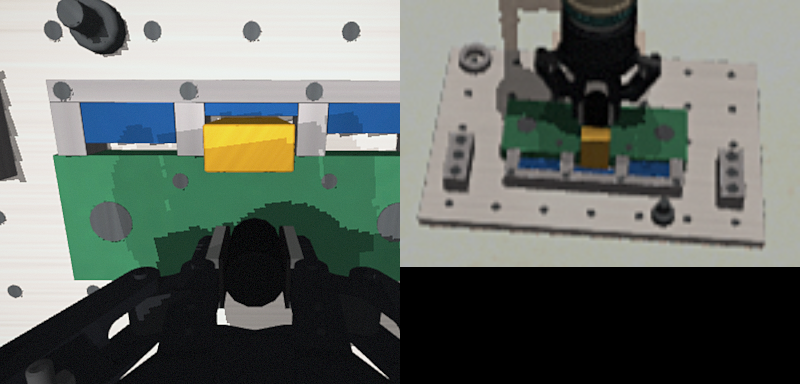

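The pictures show the block upright and free in the middle gap, with the fingers on the knob and clear of the block. The slab is flush on the lands and the bystanders are untouched. The push holds steady at about 7 N, so I'm handing in.

```bash
python3 -c "
from h import *
print(ticket.finish_job()); st()"
```

```text
the job is handed in; nothing more can be done
None
the job is handed in; nothing more can be done
```

The job is done and handed in at about 23.3 s, with the arm still gripping the knob and pressing the workpiece against the fence.

- **Workpiece:** I picked the green slab on the plate, which measured 199 x 69 mm; the two on the table are about 277 x 97 mm. I slid it by its knob until it was flush with the fence and all three recesses were closed.
- **Gauge block:** The wide recess is the middle one. The block went down into it upright, with no side contact on the way, touched the plate at the expected height with about 5 N, and was let go.
- **Final press:** I gripped the knob again and pressed. The first press reached about 10 N but tipped the slab by about 0.3°. I levelled the tool and pressed again, and the force went from 9 N to a steady 7 N by hand-in.

**Last checks:**
- The slab's yaw last measured 0.1° off the fence's, after the first slide. In the final press its top is level within 0.1°, and its front lies 0.5 to 1.0 mm behind the fence plane. The 1.0 mm is at the -y end, within the 2 mm calibration.
- The block's faces are at about 2 and 18 mm in the 19 mm gap, so it stands free.
- In the last pictures the bystanders on the plate look unmoved; I did not check the ones on the table again.

No check failed. One mismatch: depth heights read about 1 to 1.5 mm lower than the given sizes throughout, so I relied on contact for the block's height.

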